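# Lock the office stamps in the time-lock drawer

### The arm

A 6-joint arm with a two-finger parallel gripper is mounted at the origin on a cart in front of the work surface, level with it; the furniture and walls round the work are solid. World frame = base frame: x ahead of the robot, y to its left, z up, the work surface at z = 0. Lengths are in mm, angles in rad, forces in N, time in s.
With the tool pointing down it reaches from about 275 to 725 mm from the base axis. Payload 15.9 kg.
Tool frame: the origin (TCP) lies on the centre line of the jaws, within the pads' length; the fingertips stand 11 mm ahead of it and the grasp point (between the pads) lies 8 mm behind it; z points along the fingers, x is the direction in which the jaws open and shut, and the axes are right-handed (so a half turn about z gives the same grasp; the last joint's range is limited). The gripper opens to 85 mm and grips with 20 to 120 N. Pads are 22 mm wide; open, the fingers measure 114 mm over their backs; the gripper's body (76 mm by 85 mm) begins 54 mm behind the grasp point. The pads swing forward as they close: fully open they stand 13 mm farther back than shut.
Start: joints at [1.345, 0.213, -0.034, 1.323, 0, 1.571], TCP at [111.938, 487.294, 242.306] pointing down, gripper open.
Joint ranges: [-2.98, 2.98], [-0.74, 1.72], [-1.14, 1.35], [-2.1, 2.04], [-1.57, 1.44], [-3.14, 3.14]. Speed limits (rad/s): [1.89, 1.89, 2.39, 2.57, 3.14, 3.14].

### API

Orientations are given as a unit quaternion [w, x, y, z].
In Python, from rig import monitor, cams, workorder gives the robot as it stands. The module is installed in compiled form; this text tells all that it offers.
- The arm moves only by the tool servo_tool, never from a script. Its argument "plan" is one flat list of numbers, 6 for each row, row after row: the shift along the tool's x, y, z in cm, then the turn, a rotation vector about the tool's x, y, z in degrees. A call has exactly 5 rows; each row shifts and turns the pose as measured when the row begins, along the tool's axes as they then stand; what a row does not reach is not made up. A row lasts 1/8 s, in which the tool goes at most 62.5 mm and 10.7 degrees, less where a joint would pass 70% of its speed; a pose out of reach is approached as far as the arm can. A call is refused whole if a number of a shift passes 6.25 or a number of a turn 10.7, either way. A call with a gripper value outside its range is refused whole. "fingers" is the opening, from -1 (shut) to 1 (fully open), set as the call begins (left out, the last holds). The fingers move at their own pace and stop on an object; the grip force is fixed at half the most. Time passes only in rows, so rows that do not move let the fingers close, or fill a call up. It gives the time, the measured TCP pose, the force and the opening at its end, in the units of the state.
- monitor.read_state(): the state, without advancing time (a new reading comes with each control period).
- cams.camera(name): name is "scene" or "top" or "wrist"; returns (picture, depth): 400x640x3 uint8, blue, green, red; 400x640 float32, mm along the optical axis (not along the pixel's ray), 0 where there is no reading.
- cams.camera_params(name): a dict with "K" (3x3 intrinsics, pixels), "position" and "rotation" of the camera in the world. Camera axes: x right, y down, z forward; pixel columns grow to the right and rows downward; lengths in mm; the calibration is good to about 2 mm. A picture is of the moment at which its call begins: read the wrist's pose just before it. camera_params takes no time and is no camera call; for the wrist camera it gives the pose at the moment of the call.
- workorder.hand_in(): hands the job in, once; it reports no verdict.
The state is a dict: "clock": time; "joint_positions": joint angles; "joint_vel": joint speeds; "tau": joint torques, N m; "tcp_pos": TCP position; "tcp_rot": TCP orientation; "force": force on the tool from outside, world axes, zero at the start; "ft_torque": the same for the moment, N m; "finger_gap": finger opening in mm.
Only numpy, scipy, OpenCV 4.12 (cv2) and the standard library are available. Lean on these libraries where they do the work, as an engineer would, in place of code of your own. Each camera call takes 0.05 s, during which the arm holds its last target.

### The job

Put the office stamps away for the night in the grey time-lock drawer unit. Its drawer has no handle: take the release rod out of its wooden stand and push it down the small hole at the back of the unit's top until the latch lets go and the drawer springs open, set every stamp down in the drawer (standing, or lying if it has fallen over), and put the rod back in its stand. Push the drawer shut until it latches, and only then click the delay dial round clockwise to the sixth click-stop after the long zero mark; leave the other things on the desk where they are.

Things in the scene. Friction and masses are not known exactly. Their poses are not given: they have to be found in the camera images.
- unit: Desktop time-lock drawer unit of grey sheet steel, fixed to the desk: 224 mm deep (its x), 170 mm wide (its y), 92 mm high, sheet 5 mm. Origin on the desk under the dial; the case reaches from x = -100 mm (front, where the drawer comes out) to x = +124 mm (back). z up. A round black dial housing (72 mm wide, 10 mm high) stands on the top at x = 0, y = 0.
- drawer (a joint): Drawer, m: 0 shut and latched, up to 0.115 fully out along the unit's -x. A spring drives it out (6 N when shut, 2.5 N when out) to its end stop and keeps it there. It has no handle. To shut it, push its front panel in (10 to 15 N near the end) to -0.003 or further (stop at -0.004); the latch then snaps in behind the striker bar, and on letting go it rests within 0.001 of 0.
- drawer_front (a point): Middle of the outer face of the drawer's front panel (156 mm wide, 76 mm high, from 9 to 85 mm above the desk); when shut it stands 10 mm proud of the case. Moves with the drawer; axes as the unit's (-x points outwards).
- drawer_floor (a point): Middle of the drawer's inner floor, 12 mm above the desk; moves with the drawer, axes as the unit's. The floor inside measures 136 mm along x (from -68 mm at the front panel to +68 mm at the back wall) by 146 mm along y; side and back walls stand 28 mm above the floor, the front panel 73 mm. With the drawer fully out, the case's front edge and the top above it lie at x = +41 mm from this point, so the front 109 mm of the floor is open from above.
- release_hole (a point): Mouth of the release hole in the top of the unit, 92 mm above the desk, 14 mm wide, in a steel eyelet at x = +106 mm, y = 0 of the unit; it goes straight down. The flat back end (tail) of the latch lies 36 mm below the mouth.
- latch (a joint): Spring latch inside the case, rad: 0 at rest (holding), 0.5 fully pressed. A rod pressed straight down on its tail turns it: about 4 to 6 mm of travel (0.2 to 0.3 rad, 3 to 8 N) frees the drawer, which then runs out at once by itself; the stop comes at 12 mm; it springs back by itself.
- dial (a joint): Delay dial on top of the unit, rad: 0 with its pointer at the long zero mark, growing clockwise seen from above, 0.5236 rad (30 degrees) a click, 10 clicks (5.236) in all; a sprung ball holds it at each click (about 0.1 N m to pass from one to the next). The sixth stop is 3.142. White marks on the housing show the stops, one long (zero), the others short.
- dial_grip (a point): On the dial's axis, in its bar grip, 129 mm above the desk. The bar is 42 mm long, 12 mm wide and stands from 107 mm (where a thin round skirt, 46 mm wide, begins) to 139 mm above the desk, and lies along this point's x axis; a white line on it points to +x, towards the mark. The x axis turns with the dial.
- stand: Stand of the release rod: wooden block 56 x 56 mm, 50 mm high, fixed; origin in the middle of its underside.
- stand_hole0 (a point): Mouth of the hole in the top of the stand, 50 mm above the desk: 13 mm wide with a 3 mm chamfer, 44 mm deep.
- rod: Release rod standing upright in the stand's hole, 60 g: steel shaft 9 mm thick and 90 mm long with a rounded tip, and above it a round wooden handle 16 mm thick from 95 to 136 mm above the tip (140 mm in all). Origin at the tip, z along the rod up to the handle.
- rod_tip (a point): Lower tip of the release rod.
- rod_grip (a point): Middle of the rod's handle, 116 mm above its tip.
- stamp_1: Wooden-handled rubber stamp standing upright, 60 g: base block 30 mm (its x) by 52 mm (its y), 17 mm high, and a round turned handle in the middle, 27 mm thick at its widest, 68 mm high in all (the bulb lies from 40 to 66 mm). Origin in the middle of its underside, z towards the handle. May be absent (None).
- stamp_2: Wooden-handled rubber stamp standing upright, 60 g: base block 30 mm (its x) by 52 mm (its y), 17 mm high, and a round turned handle in the middle, 27 mm thick at its widest, 68 mm high in all (the bulb lies from 40 to 66 mm). Origin in the middle of its underside, z towards the handle. May be absent (None).
- stamp_3: Wooden-handled rubber stamp standing upright, 60 g: base block 30 mm (its x) by 52 mm (its y), 17 mm high, and a round turned handle in the middle, 27 mm thick at its widest, 68 mm high in all (the bulb lies from 40 to 66 mm). Origin in the middle of its underside, z towards the handle. May be absent (None).
- stamp_4: Wooden-handled rubber stamp standing upright, 60 g: base block 30 mm (its x) by 52 mm (its y), 17 mm high, and a round turned handle in the middle, 27 mm thick at its widest, 68 mm high in all (the bulb lies from 40 to 66 mm). Origin in the middle of its underside, z towards the handle. May be absent (None).
- ink_pad: Dark green ink pad, 72 x 112 x 18 mm; origin in the middle of its underside. A bystander: leave it where it is.
- mouse: Black computer mouse, 60 x 108 x 38 mm; origin in the middle of its underside. A bystander: leave it where it is.
- stapler: Red and dark grey stapler, 36 x 141 x 47 mm; origin in the middle of its underside. A bystander: leave it where it is.
- glue_stick: Yellow glue stick standing upright, 26 mm thick, 93 mm high; origin in the middle of its underside. A bystander: leave it where it is.
Things that resemble listed ones, but are neither listed nor needed, are in the scene too. What is shaped like the stamp_4 but blue is not meant.

How it is judged:
By the outcome, as a careful person would: the job done as asked, in the order asked, and still so for the second after the job is handed in, with the robot touching nothing.
Of stamp_1, stamp_2, stamp_3, stamp_4 only 2 to 4 are there at a start; the rules pass over those that are not, and their reading is None.
At some moment in a run one of stamp_1, stamp_2, stamp_3, stamp_4 may be knocked a few centimetres aside while the robot is not near it.
It also fails if it takes over 210 s, if anything falls off the work surface, if the arm or the gripper's body presses on something with over 40 N, if the wrist force passes 120 N, or if a joint passes its speed limit or range.

## Working session

There is one attempt and no reset: what is moved stays moved. The work goes in short steps, Python scripts to look and compute and a tool call to move; the robot and the scene stay as the last step left them, time stands still between calls to the robot, and variables do not carry over. Pictures are saved under pics/ and viewed, and the job is handed in when it is done.

Besides the shell and the picture viewer there is one more tool, called after "Emit:" as name(argument=value, ...) on one line, values as JSON. servo_tool: Moves the arm, as the interface text tells. Its arguments: {"type":"object","properties":{"plan":{"type":"array"},"fingers":{"type":"number"}},"required":["plan"]}

```bash
ls; mkdir -p pics; python3 - <<'E'
from rig import monitor,cams
import cv2
print(monitor.read_state())
for n in ("scene","top","wrist"):
    im,d=cams.camera(n); cv2.imwrite(f"pics/{n}0.png",im)
    p=cams.camera_params(n); print(n,p)
E
```

```text
pics
{'clock': 0.0, 'joint_positions': array([ 1.34499661e+00,  2.13369641e-01, -3.50038983e-02,  1.32350252e+00,
       -1.47939702e-05,  1.57079111e+00]), 'joint_vel': array([ 1.44857782e-04,  8.28079534e-05,  1.02320277e-03, -9.17377745e-04,
        4.29690660e-04, -1.97319547e-03]), 'tau': array([-1.12390528e-03, -6.86161137e+01,  4.87117803e+01,  1.72913843e-02,
       -2.42091028e-04,  4.56993909e-08]), 'tcp_pos': array([111.87924437, 487.01034443, 241.83132124]), 'tcp_rot': array([ 3.42090489e-04,  7.82266069e-01,  6.22944224e-01, -4.17712543e-04]), 'force': array([ 0.56863253,  0.16176872, -0.12571672]), 'ft_torque': array([-0.01151087, -0.02372551, -0.04083263]), 'finger_gap': 85.74642968793387}
scene {'K': array([[491.26007653,   0.        , 322.78077127],
       [  0.        , 491.26007653, 204.98141071],
       [  0.        ,   0.        ,   1.        ]]), 'position': array([-216.21066388, -932.03767964,  828.81819257]), 'rotation': array([-0.44844022,  0.81750277, -0.31689772,  0.17368486])}
top {'K': array([[416.27305131,   0.        , 314.76219467],
       [  0.        , 416.27305131, 196.82431755],
       [  0.        ,   0.        ,   1.        ]]), 'position': array([ 426.95968261,  -89.3582499 , 1331.38385508]), 'rotation': array([ 0.0482588 , -0.70431743,  0.70746144, -0.03326199])}
wrist {'K': array([[292.87530753,   0.        , 319.1485986 ],
       [  0.        , 292.87530753, 196.63506656],
       [  0.        ,   0.        ,   1.        ]]), 'position': array([ 36.52394823, 504.54689974, 373.88848962]), 'rotation': array([0.11884112, 0.77357605, 0.61535925, 0.09375436])}
```

View pics/scene0.png

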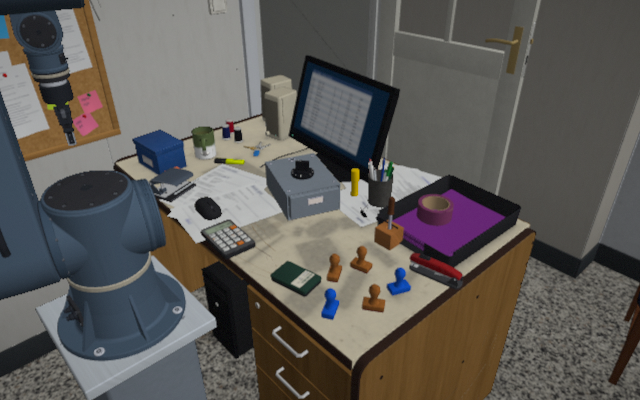

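View pics/top0.png

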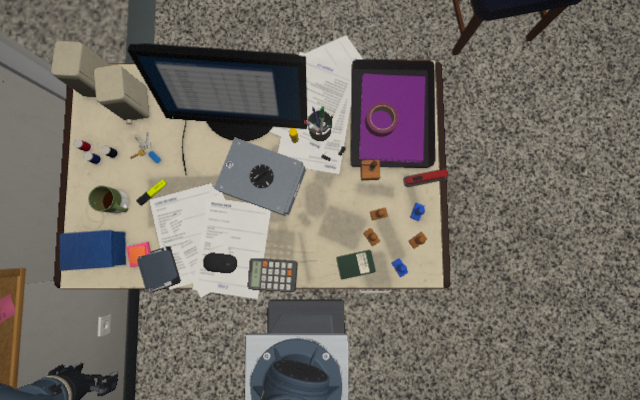

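View pics/wrist0.png

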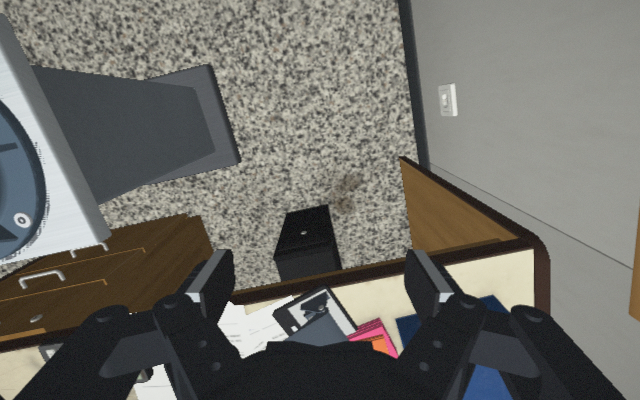

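```bash
cat > h.py <<'E'
import numpy as np, cv2
from scipy.spatial.transform import Rotation as R
from rig import monitor,cams
def Rq(q): return R.from_quat([q[1],q[2],q[3],q[0]])
def ray(n,u,v,p=None):
    p=p or cams.camera_params(n); d=np.linalg.inv(p['K'])@[u,v,1.]
    return np.array(p['position']),Rq(p['rotation']).apply(d)
def onz(n,u,v,z,p=None):
    o,d=ray(n,u,v,p); return o+d*(z-o[2])/d[2]
def proj(n,P,p=None):
    p=p or cams.camera_params(n); c=Rq(p['rotation']).inv().apply(np.asarray(P)-p['position']); q=p['K']@c; return q[:2]/q[2]
def crop(im,u0,v0,u1,v1,s,name):
    cv2.imwrite(name,cv2.resize(im[v0:v1,u0:u1],None,fx=s,fy=s,interpolation=cv2.INTER_CUBIC))
E
python3 - <<'E'
from h import *
im=cv2.imread("pics/top0.png"); crop(im,205,125,345,225,5,"pics/t_unit.png"); crop(im,335,150,455,285,4,"pics/t_st.png")
im=cv2.imread("pics/scene0.png"); crop(im,250,140,410,260,5,"pics/s_unit.png");crop(im,260,190,460,330,4,"pics/s_st.png")
E
```

```text
(no output)
```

View pics/t_unit.png

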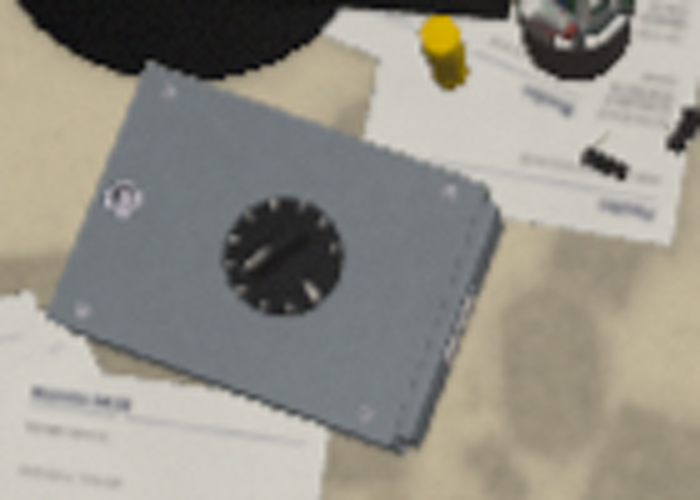

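View pics/t_st.png

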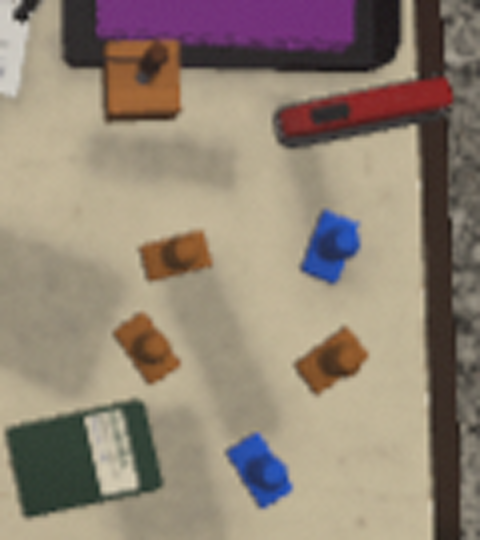

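View pics/s_unit.png

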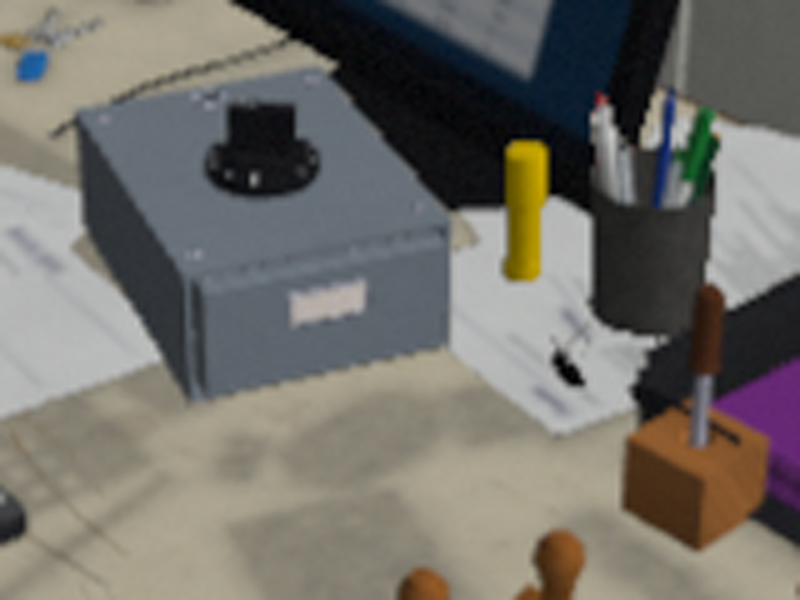

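View pics/s_st.png

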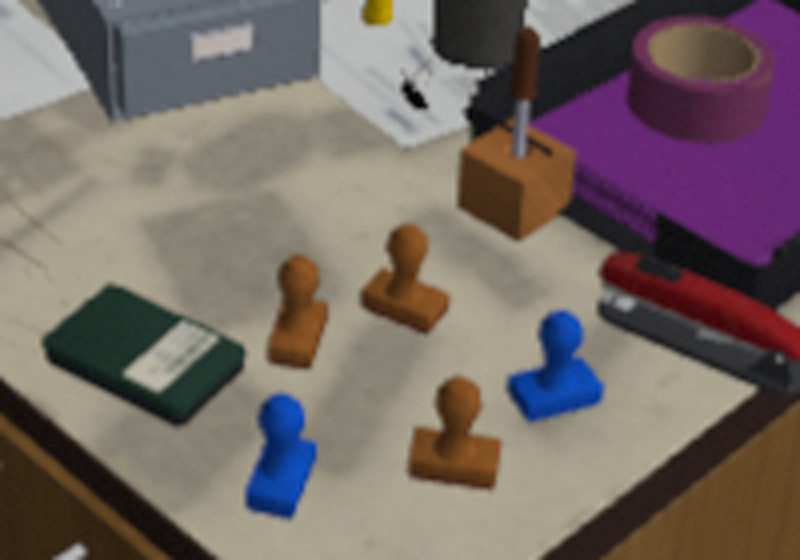

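```bash
python3 - <<'E'
from h import *
c=lambda a,b:(205+a/5,125+b/5)
H=onz("top",*c(123,198),92); D=onz("top",*c(283,256),102)
print("hole",H,"dial",D,"diff",H-D,np.linalg.norm((H-D)[:2]))
# case corners on top
for n,p in dict(BL=(150,63),FL=(492,190),BR=(48,316),FR=(400,448)).items(): print(n,onz("top",*c(*p),92))
print("rodtop",onz("top",335+155/4,150+50/4,140+6))
print("scene rodtop",onz("scene",260+527/4,190+32/4,146))
for n,p in dict(a=(107,42),b=(180,42),c=(180,118),d=(105,118)).items(): print(n,onz("top",335+p[0]/4,150+p[1]/4,50))
for n,p in dict(s1=(182,247),s2=(152,346),s3=(346,356)).items(): print(n,onz("top",335+p[0]/4,150+p[1]/4,60))
for n,p in dict(s1=(407,242),s2=(298,272),s3=(458,395)).items(): print(n,onz("scene",260+p[0]/4,190+p[1]/4,55))
print(monitor.read_state()['clock'])
E
```

```text
hole [670.69106607 195.25598121  92.        ] dial [632.66490683  95.81260819 102.        ] diff [ 38.02615924  99.44337302 -10.        ] 106.46583125058193
BL [754.53590691 180.36448287  92.        ]
FL [673.95307908 -29.17316442  92.        ]
BR [598.59693618 239.30145468  92.        ]
FR [517.68769867  25.85746027  92.        ]
rodtop [ 663.1380555 -234.9930037  146.       ]
scene rodtop [ 663.51831943 -238.00412791  146.        ]
a [ 688.89446165 -209.53670099   50.        ]
b [ 688.46185019 -266.35827889   50.        ]
c [ 628.49389644 -265.08721912   50.        ]
d [ 628.87759419 -207.01553529   50.        ]
s1 [ 527.34981729 -263.12683987   60.        ]
s2 [ 452.21990969 -238.84843437   60.        ]
s3 [ 444.16113792 -384.92134276   60.        ]
s1 [ 529.45425717 -262.22255125   55.        ]
s2 [ 456.92564318 -237.36538602   55.        ]
s3 [ 447.3186521  -381.75226208   55.        ]
0.15
```

```bash
cat >> h.py <<'E'
def Rdown(yaw):
    a=np.radians(yaw);c,s=np.cos(a),np.sin(a)
    return R.from_matrix(np.array([[c,s,0],[s,-c,0],[0,0,-1.]]))
def plan(target,yaw,n=5,st=None,pr=True):
    """rows for target TCP pos (mm), tool down with jaw yaw (deg)"""
    st=st or monitor.read_state(); p=np.array(st['tcp_pos']);r=Rq(st['tcp_rot']);T=Rdown(yaw)
    rv=np.degrees((r.inv()*T).as_rotvec()); step=(np.array(target)-p)/n; out=[]
    for i in range(n):
        d=r.inv().apply(step)/10
        out+=list(np.round(d,2))+list(np.round(rv/n,1)); r=r*R.from_rotvec(np.radians(rv/n))
    x=Rq(st['tcp_rot']).apply([1,0,0])
    if pr: print("pos",np.round(p,1),"yaw",np.round(np.degrees(np.arctan2(x[1],x[0])),1),"t",round(st['clock'],2),"rv",np.round(rv,1)); 
    for i in range(n): print([float(v) for v in out[6*i:6*i+6]])
    return out
E
python3 - <<'E'
from h import *
plan([663,-180,290],-19.6,15)
im,d=cams.camera("top"); p=cams.camera_params("top")
for (u,v) in [(145,115),(300,122),(220,100),(250,130),(320,125),(230,164),(371,130),(425,160),(355,160)]:
    o,r=ray("top",u,v,p); print(u,v,np.round(o+r*d[v,u]))
E
```

```text
pos [111.9 487.1 241.9] yaw 77.1 t 0.15 rv [ 0.   0.  96.7]
[-3.51, 4.58, -0.32, 0.0, 0.0, 6.4]
[-2.98, 4.94, -0.32, 0.0, 0.0, 6.4]
[-2.4, 5.24, -0.32, 0.0, 0.0, 6.4]
[-1.8, 5.48, -0.32, 0.0, 0.0, 6.4]
[-1.17, 5.65, -0.32, 0.0, 0.0, 6.4]
[-0.53, 5.74, -0.32, 0.0, 0.0, 6.4]
[0.12, 5.77, -0.32, 0.0, 0.0, 6.4]
[0.76, 5.72, -0.32, 0.0, 0.0, 6.4]
[1.4, 5.6, -0.32, 0.0, 0.0, 6.4]
[2.02, 5.4, -0.32, 0.0, 0.0, 6.4]
[2.61, 5.14, -0.32, 0.0, 0.0, 6.4]
[3.17, 4.82, -0.32, 0.0, 0.0, 6.4]
[3.69, 4.43, -0.32, 0.0, 0.0, 6.4]
[4.17, 3.99, -0.32, 0.0, 0.0, 6.4]
[4.59, 3.49, -0.32, 0.0, 0.0, 6.4]
145 115 [ 427.  -89. 1331.]
300 122 [804. -18.  83.]
220 100 [850. 212. 158.]
250 130 [802. 150.   7.]
320 125 [804. -80.  49.]
230 164 [680. 203.  55.]
371 130 [ 783. -239.   62.]
425 160 [ 698. -417.    7.]
355 160 [ 699. -192.   10.]
```

Emit:
servo_tool(plan=[-3,5,-0.5,0,0,6.4,-2.5,5,-0.5,0,0,6.4,-2,5.2,-0.5,0,0,6.4,-1,5.5,-0.5,0,0,6.4,-0.5,5.6,-0.5,0,0,6.4])

```text
clock: 0.82
tcp_pos: [314.8, 284.6, 266.6]
tcp_rot: [0.001, 0.926, 0.379, -0.001]
force: [1.7, 1.6, 0.1]
finger_gap: 85.4
```

```bash
python3 -c "
from h import *
plan([663,-180,290],-19.6,10)"
```

```text
pos [314.8 284.6 266.6] yaw 44.5 t 0.82 rv [ 0.1  0.1 64.1]
[-0.77, 5.75, -0.23, 0.0, 0.0, 6.4]
[-0.13, 5.8, -0.23, 0.0, 0.0, 6.4]
[0.52, 5.78, -0.23, 0.0, 0.0, 6.4]
[1.16, 5.69, -0.23, 0.0, 0.0, 6.4]
[1.79, 5.52, -0.23, 0.0, 0.0, 6.4]
[2.4, 5.29, -0.23, 0.0, 0.0, 6.4]
[2.97, 4.99, -0.23, 0.0, 0.0, 6.4]
[3.51, 4.62, -0.23, 0.0, 0.0, 6.4]
[4.01, 4.2, -0.23, 0.0, 0.0, 6.4]
[4.45, 3.73, -0.23, 0.0, 0.0, 6.4]
```

Tracks well.

Emit:
servo_tool(plan=[-0.77,5.75,-0.2,0,0,6.4,-0.13,5.8,-0.2,0,0,6.4,0.5,5.8,-0.2,0,0,6.4,1.2,5.7,-0.2,0,0,6.4,1.8,5.5,-0.2,0,0,6.4])

```text
clock: 1.45
tcp_pos: [492.2, 42.5, 277.6]
tcp_rot: [0.001, 0.995, 0.099, 0.0]
force: [0.4, 1.1, 1.0]
finger_gap: 85.5
```

Emit:
servo_tool(plan=[2.4,5.3,-0.2,0,0,6.4,3,5,-0.2,0,0,6.4,3.5,4.6,-0.2,0,0,6.4,4,4.2,-0.2,0,0,6.4,4.4,3.7,-0.2,0,0,6.4])

```text
clock: 2.08
tcp_pos: [659.3, -195.4, 287.7]
tcp_rot: [0.0, 0.984, -0.18, 0.001]
force: [0.7, 0.8, 0.6]
finger_gap: 85.4
```

```bash
python3 -c "
from h import *
plan([663,-236,240],-19.6,5)
p=cams.camera_params('wrist');im,d=cams.camera('wrist');cv2.imwrite('pics/w1.png',im)
print(p['position'],p['rotation'],proj('wrist',[663,-236,146],p))"
```

```text
pos [ 659.3 -195.4  287.7] yaw -20.7 t 2.08 rv [ 0.  -0.1 -1.1]
[0.35, 0.73, 0.95, 0.0, -0.0, -0.2]
[0.35, 0.74, 0.95, 0.0, -0.0, -0.2]
[0.35, 0.74, 0.95, 0.0, -0.0, -0.2]
[0.35, 0.74, 0.95, 0.0, -0.0, -0.2]
[0.34, 0.74, 0.95, 0.0, -0.0, -0.2]
[ 685.63455217 -123.3405062   419.58971456] [ 0.14957792  0.97220286 -0.17807128 -0.02717848] [337.65462471 222.35421499]
```

View pics/w1.png

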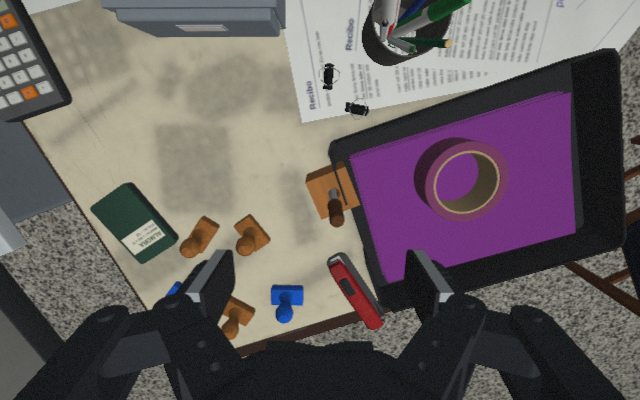

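```bash
python3 -c "
from h import *
im=cv2.imread('pics/w1.png'); crop(im,290,150,390,240,7,'pics/w1c.png')"
```

```text
(no output)
```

View pics/w1c.png

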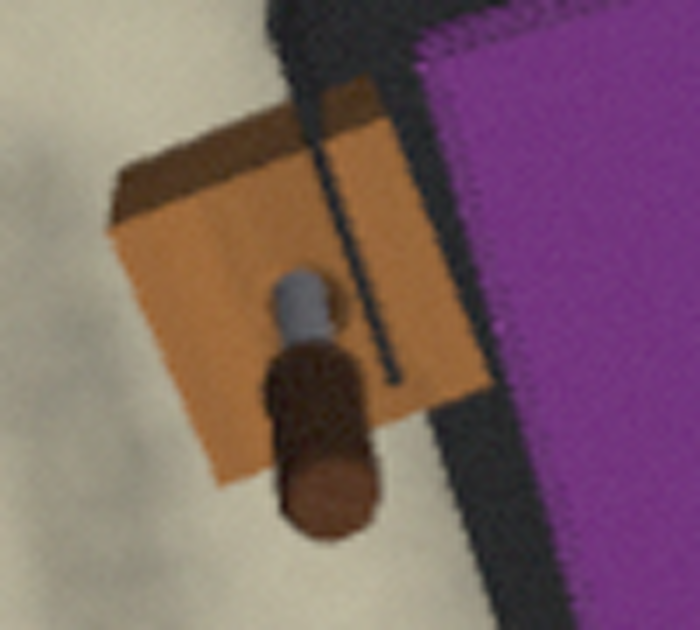

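```bash
python3 -c "
from h import *
p=dict(K=cams.camera_params('wrist')['K'],position=np.array([ 685.63455217,-123.3405062 ,419.58971456]),rotation=[ 0.14957792 , 0.97220286, -0.17807128, -0.02717848])
print(onz('wrist',336.9,220.3,144,p),onz('wrist',333.5,193,50,p))
c=[onz('wrist',290+a/7,150+b/7,50,p) for a,b in [(108,232),(388,118),(492,382),(220,487)]];print(np.mean(c,0),c)"
```

```text
[ 662.8750354  -234.44063155  144.        ] [ 663.98037839 -234.29891631   50.        ]
[ 663.07088885 -235.38289736   50.        ] [array([ 634.32086908, -208.69658552,   50.        ]), array([ 690.20350268, -206.80476608,   50.        ]), array([ 691.91376031, -262.1372529 ,   50.        ]), array([ 635.84542332, -263.89298494,   50.        ])]
```

Emit:
servo_tool(plan=[0.35,0.73,1.0,0,0,0.2,0.35,0.73,1.0,0,0,0.2,0.35,0.73,1.0,0,0,0.2,0.35,0.73,1.0,0,0,0.2,0.35,0.73,1.0,0,0,0.2], fingers=0.3)

```text
clock: 2.75
tcp_pos: [663.9, -241.3, 231.8]
tcp_rot: [0.001, 0.982, -0.191, -0.001]
force: [-0.4, 0.4, 0.3]
finger_gap: 55.6
```

```bash
python3 -c "
from h import *
plan([663,-235,114],-19.6,5)
"
```

```text
pos [ 663.9 -241.3  231.8] yaw -22.0 t 2.75 rv [ 0.1  0.  -2.4]
[-0.06, -0.11, 2.36, 0.0, 0.0, -0.5]
[-0.06, -0.11, 2.36, 0.0, 0.0, -0.5]
[-0.06, -0.11, 2.36, 0.0, 0.0, -0.5]
[-0.06, -0.11, 2.36, 0.0, 0.0, -0.5]
[-0.06, -0.11, 2.36, 0.0, 0.0, -0.5]
```

Emit:
servo_tool(plan=[-0.1,-0.2,2.5,0,0,-0.8,-0.1,-0.2,2.5,0,0,-0.8,-0.1,-0.2,2.5,0,0,-0.8,0,0,2.0,0,0,0,0,0,1.2,0,0,0])

```text
clock: 3.38
tcp_pos: [662.4, -235.6, 121.1]
tcp_rot: [0.001, 0.985, -0.17, 0.0]
force: [-0.8, 0.3, 0.5]
finger_gap: 55.7
```

```bash
python3 -c "
from h import *
plan([663,-235,114],-19.6,1)
"
```

```text
pos [ 662.4 -235.6  121.1] yaw -19.6 t 3.38 rv [ 0.1 -0.1  0. ]
[0.04, -0.08, 0.71, 0.1, -0.1, 0.0]
```

Emit:
servo_tool(plan=[0,-0.1,0.6,0,0,0,0,0,0.1,0,0,0,0,0,0,0,0,0,0,0,0,0,0,0,0,0,0,0,0,0])

```text
clock: 4.0
tcp_pos: [663.4, -234.9, 115.4]
tcp_rot: [0.001, 0.985, -0.17, 0.001]
force: [0.3, 0.2, -0.1]
finger_gap: 55.6
```

Emit:
servo_tool(plan=[0,0,0,0,0,0,0,0,0,0,0,0,0,0,0,0,0,0,0,0,0,0,0,0,0,0,0,0,0,0], fingers=-1)

```text
clock: 4.62
tcp_pos: [663.6, -235.1, 115.8]
tcp_rot: [0.001, 0.985, -0.17, 0.002]
force: [-0.3, 1.3, -0.5]
finger_gap: 14.6
```

Emit:
servo_tool(plan=[0,0,0,0,0,0,0,0,0,0,0,0,0,0,0,0,0,0,0,0,0,0,0,0,0,0,0,0,0,0])

```text
clock: 5.25
tcp_pos: [663.7, -235.1, 115.8]
tcp_rot: [0.001, 0.985, -0.17, 0.002]
force: [-0.5, -0.1, 0.3]
finger_gap: 14.5
```

```bash
python3 -c "
from h import *
p=cams.camera_params('wrist');im,d=cams.camera('wrist');cv2.imwrite('pics/w2.png',im)
plan([663,-235,230],-19.6,5);st=monitor.read_state();print(st['force'],st['finger_gap'])
"
```

```text
pos [ 663.6 -235.1  115.8] yaw -19.5 t 5.3 rv [ 0.1 -0.2  0.1]
[-0.0, 0.01, -2.28, 0.0, -0.0, 0.0]
[-0.01, 0.01, -2.28, 0.0, -0.0, 0.0]
[-0.01, 0.0, -2.28, 0.0, -0.0, 0.0]
[-0.01, 0.0, -2.28, 0.0, -0.0, 0.0]
[-0.01, 0.0, -2.28, 0.0, -0.0, 0.0]
[ 0.83941464 -0.22956168  0.21347246] 14.910953004186844
```

View pics/w2.png

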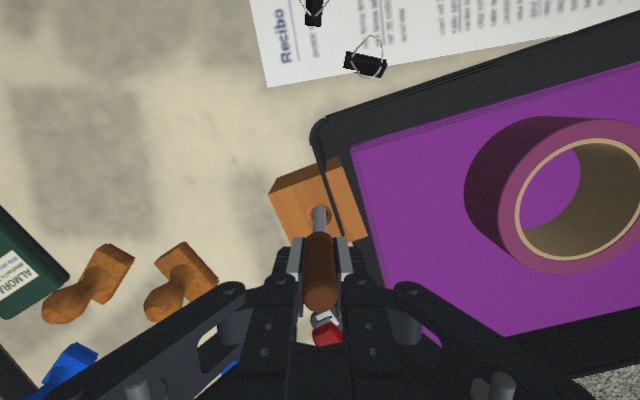

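Emit:
servo_tool(plan=[0,0,-1.5,0,0,0,0,0,-3,0,0,0,0,0,-3.5,0,0,0,0,0,-3.5,0,0,0,0,0,-3.2,0,0,0])

```text
clock: 5.92
tcp_pos: [661.4, -234.1, 268.9]
tcp_rot: [0.001, 0.985, -0.17, 0.001]
force: [0.3, -0.5, -0.9]
finger_gap: 14.9
```

```bash
python3 -c "
from h import *
plan([670.7,195.3,265],16.3,9)
"
```

```text
pos [ 661.4 -234.1  268.9] yaw -19.5 t 5.92 rv [  0.1  -0.1 -35.8]
[-1.5, -4.53, 0.04, 0.0, -0.0, -4.0]
[-1.18, -4.62, 0.04, 0.0, -0.0, -4.0]
[-0.86, -4.69, 0.04, 0.0, -0.0, -4.0]
[-0.53, -4.74, 0.04, 0.0, -0.0, -4.0]
[-0.2, -4.77, 0.04, 0.0, -0.0, -4.0]
[0.13, -4.77, 0.04, 0.0, -0.0, -4.0]
[0.46, -4.75, 0.04, 0.0, -0.0, -4.0]
[0.79, -4.71, 0.04, 0.0, -0.0, -4.0]
[1.12, -4.64, 0.04, 0.0, -0.0, -4.0]
```

Emit:
servo_tool(plan=[-1.5,-4.5,0.1,0,0,-4,-1.2,-4.6,0.1,0,0,-4,-0.9,-4.7,0.1,0,0,-4,-0.5,-4.7,0,0,0,-4,-0.2,-4.7,0,0,0,-4])

```text
clock: 6.55
tcp_pos: [666.5, 5.7, 274.1]
tcp_rot: [0.002, 1.0, 0.006, 0.006]
force: [0.3, 0.8, -0.7]
finger_gap: 14.3
```

```bash
python3 -c "
from h import *
plan([670.7,195.3,265],16.3,5)
p=cams.camera_params('wrist');im,d=cams.camera('wrist');cv2.imwrite('pics/w3.png',im)
print(p['position'],p['rotation'],proj('wrist',[670.7,195.3,92],p))
np.save('w3.npy',np.r_[p['position'],p['rotation']])
"
```

```text
pos [666.5   5.7 274.1] yaw 0.7 t 6.55 rv [  0.3  -0.6 -15.6]
[0.13, -3.79, 0.17, 0.1, -0.1, -3.1]
[0.34, -3.78, 0.17, 0.1, -0.1, -3.1]
[0.54, -3.75, 0.17, 0.1, -0.1, -3.1]
[0.75, -3.72, 0.18, 0.1, -0.1, -3.1]
[0.95, -3.67, 0.18, 0.1, -0.1, -3.1]
[663.33809435  83.15608763 405.67956426] [0.15400944 0.98803745 0.00490715 0.00624503] [324.97531968 -27.09032639]
```

View pics/w3.png

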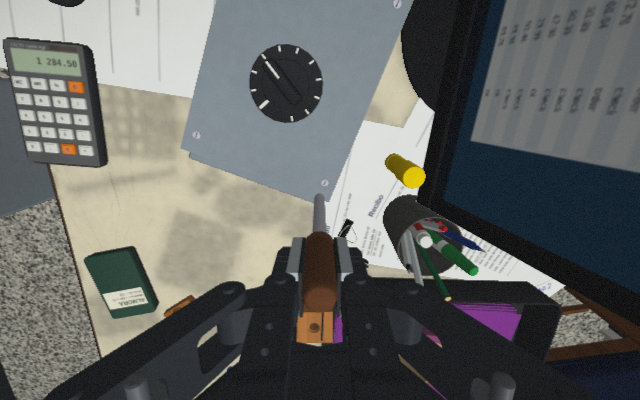

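```bash
python3 -c "
from h import *
im=cv2.imread('pics/w3.png'); crop(im,235,30,340,135,6,'pics/w3c.png')
crop(im,290,180,350,320,4,'pics/w3d.png')"
```

```text
(no output)
```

View pics/w3c.png

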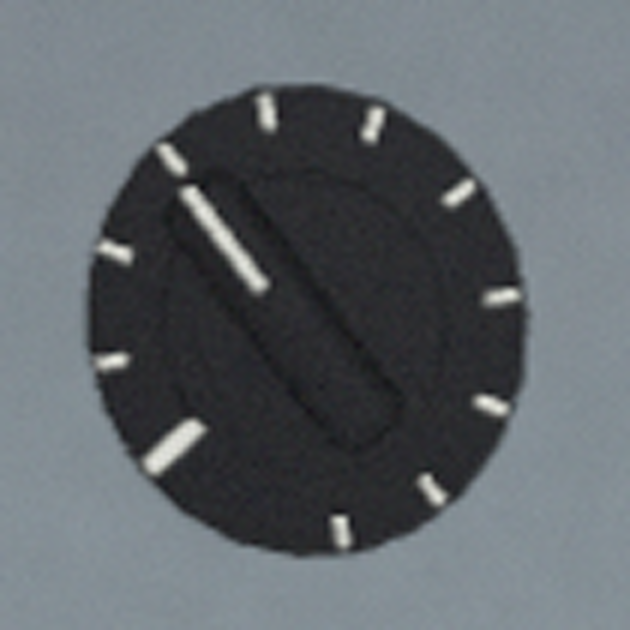

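View pics/w3d.png

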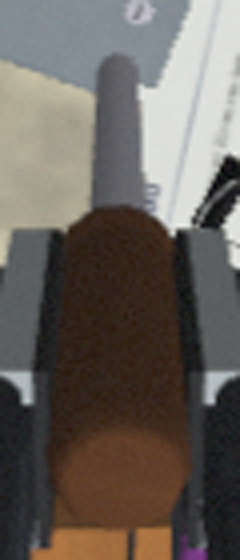

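```bash
python3 -c "
from h import *
p=cams.camera_params('wrist'); st=monitor.read_state(); r=Rq(st['tcp_rot']); t=st['tcp_pos']
print(st['tcp_rot'])
for o in [(0,0,110),(0,3,110),(3,0,110),(0,0,14),(0,0,-28),(0,0,-30)]: print(o,proj('wrist',t+r.apply(o),p))
"
```

```text
[0.00119395 0.99992995 0.01020665 0.00587318]
(0, 0, 110) [320.19274203 197.48934085]
(0, 3, 110) [320.19329891 200.7755075 ]
(3, 0, 110) [323.65317387 197.48606324]
(0, 0, 14) [320.65225328 249.95234581]
(0, 0, -28) [321.06972425 297.61555597]
(0, 0, -30) [321.09653589 300.67667649]
```

Emit:
servo_tool(plan=[0.1,-3.8,0.2,0,0,-3.1,0.3,-3.8,0.2,0,0,-3.1,0.5,-3.8,0.2,0,0,-3.1,0.7,-3.7,0.1,0,0,-3.1,0.9,-1.5,0,0,0,-1.5])

```text
clock: 7.22
tcp_pos: [670.9, 186.3, 272.6]
tcp_rot: [0.002, 0.991, 0.136, 0.008]
force: [-0.8, -0.6, -0.4]
finger_gap: 14.8
```

```bash
python3 -c "
from h import *
plan([670.7,195.3,210],16.3,5)
p=cams.camera_params('wrist');im,d=cams.camera('wrist');cv2.imwrite('pics/w4.png',im)
print(p['position'],p['rotation'],proj('wrist',[670.7,195.3,92],p))
np.save('w4.npy',np.r_[p['position'],p['rotation']])
crop(im,260,120,380,220,6,'pics/w4c.png')
"
```

```text
pos [670.9 186.3 272.6] yaw 15.6 t 7.22 rv [ 0.3 -0.9 -0.7]
[0.03, -0.18, 1.25, 0.1, -0.2, -0.1]
[0.03, -0.18, 1.25, 0.1, -0.2, -0.1]
[0.03, -0.18, 1.25, 0.1, -0.2, -0.1]
[0.04, -0.18, 1.25, 0.1, -0.2, -0.1]
[0.04, -0.18, 1.25, 0.1, -0.2, -0.1]
[647.54618778 260.55191632 404.10796737] [0.15224684 0.97906157 0.13221382 0.0279077 ] [319.48892767 169.39666575]
```

View pics/w4c.png

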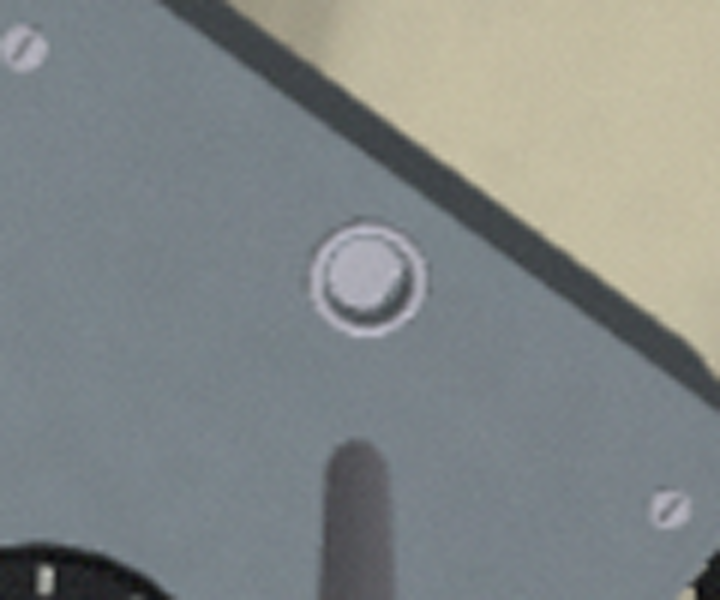

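```bash
python3 -c "
from h import *
a=np.load('w4.npy');p=dict(K=cams.camera_params('wrist')['K'],position=a[:3],rotation=a[3:])
print(onz('wrist',321.3,166.5,92.5,p))
a=np.load('w3.npy');p=dict(K=p['K'],position=a[:3],rotation=a[3:])
print('dial',onz('wrist',235+307/6,30+320/6,102,p))
plan([671.5,197.8,210],16.3,5)
"
```

```text
[671.69711768 199.00180478  92.5       ]
dial [634.49812162 100.98581569 102.        ]
pos [671.2 187.6 272.3] yaw 15.7 t 7.28 rv [ 0.3 -0.9 -0.6]
[0.04, -0.2, 1.25, 0.1, -0.2, -0.1]
[0.05, -0.2, 1.25, 0.1, -0.2, -0.1]
[0.05, -0.2, 1.25, 0.1, -0.2, -0.1]
[0.05, -0.2, 1.25, 0.1, -0.2, -0.1]
[0.06, -0.2, 1.25, 0.1, -0.2, -0.1]
```

Emit:
servo_tool(plan=[0,-0.3,1.2,0.1,-0.3,-0.2,0,-0.3,1.2,0.1,-0.3,-0.2,0,-0.3,1.2,0.1,-0.2,-0.2,0,-0.1,1.2,0,0,0,0,0,0.2,0,0,0])

```text
clock: 7.9
tcp_pos: [668.1, 195.4, 219.0]
tcp_rot: [0.0, 0.99, 0.14, -0.001]
force: [0.4, 0.3, -0.6]
finger_gap: 14.9
```

Emit:
servo_tool(plan=[0,0,0,0,0,0,0,0,0,0,0,0,0,0,0,0,0,0,0,0,0,0,0,0,0,0,0,0,0,0])

```text
clock: 8.52
tcp_pos: [668.4, 194.9, 220.1]
tcp_rot: [0.0, 0.99, 0.14, 0.0]
force: [-0.1, -0.3, -0.7]
finger_gap: 14.5
```

```bash
python3 -c "
from h import *
plan([671.5,197.8,210],16.3,5)
p=cams.camera_params('wrist');im,d=cams.camera('wrist');cv2.imwrite('pics/w5.png',im)
np.save('w5.npy',np.r_[p['position'],p['rotation']])
crop(im,280,140,360,240,6,'pics/w5c.png')
st=monitor.read_state(); r=Rq(st['tcp_rot']); t=st['tcp_pos']
print(proj('wrist',t+r.apply([0,0,110])), proj('wrist',t+r.apply([0,0,110-4.5])))
"
```

```text
pos [668.4 194.9 220.1] yaw 16.1 t 8.53 rv [ 0.  -0.  -0.2]
[0.07, -0.04, 0.2, 0.0, -0.0, -0.0]
[0.07, -0.04, 0.2, 0.0, -0.0, -0.0]
[0.07, -0.04, 0.2, 0.0, -0.0, -0.0]
[0.07, -0.04, 0.2, 0.0, -0.0, -0.0]
[0.07, -0.04, 0.2, 0.0, -0.0, -0.0]
[320.1511448  197.74826686] [320.16380494 199.35099802]
```

View pics/w5c.png

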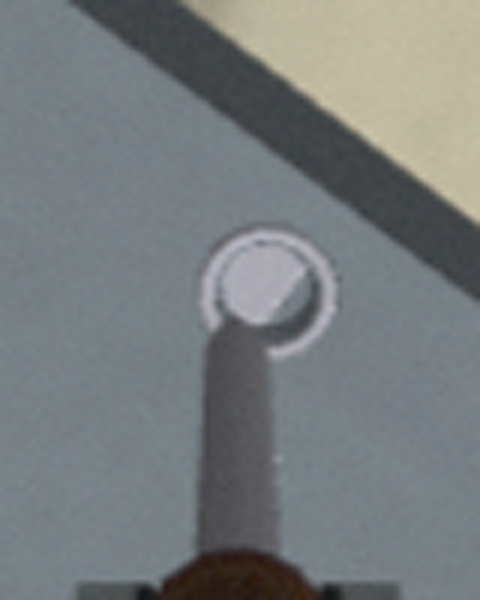

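```bash
python3 -c "
from h import *
H=onz('wrist',324.8,188.5,92.5)
print(H)
plan([H[0],H[1],195],16.3,5)
"
```

```text
[671.69936513 199.29755642  92.5       ]
pos [668.4 194.9 220.1] yaw 16.1 t 8.57 rv [ 0.  -0.  -0.2]
[0.09, -0.07, 0.5, 0.0, -0.0, -0.0]
[0.09, -0.07, 0.5, 0.0, -0.0, -0.0]
[0.09, -0.07, 0.5, 0.0, -0.0, -0.0]
[0.09, -0.07, 0.5, 0.0, -0.0, -0.0]
[0.09, -0.07, 0.5, 0.0, -0.0, -0.0]
```

Emit:
servo_tool(plan=[0.25,-0.2,0.2,0,0,0,0.2,-0.15,0.2,0,0,0,0,0,0.2,0,0,0,0,0,0,0,0,0,0,0,0,0,0,0])

```text
clock: 9.2
tcp_pos: [671.9, 200.0, 213.4]
tcp_rot: [0.0, 0.99, 0.14, -0.0]
force: [-1.1, 0.3, -0.3]
finger_gap: 14.5
```

```bash
python3 -c "
from h import *
p=cams.camera_params('wrist');im,d=cams.camera('wrist');cv2.imwrite('pics/w6.png',im)
crop(im,280,140,360,240,6,'pics/w6c.png')
plan([671.7,199.2,190],16.3,5)
"
```

```text
pos [672.  200.  213.4] yaw 16.1 t 9.25 rv [ 0.   0.  -0.2]
[-0.01, 0.01, 0.47, 0.0, 0.0, -0.0]
[-0.01, 0.01, 0.47, 0.0, 0.0, -0.0]
[-0.01, 0.01, 0.47, 0.0, 0.0, -0.0]
[-0.01, 0.01, 0.47, 0.0, 0.0, -0.0]
[-0.01, 0.01, 0.47, 0.0, 0.0, -0.0]
```

View pics/w6c.png

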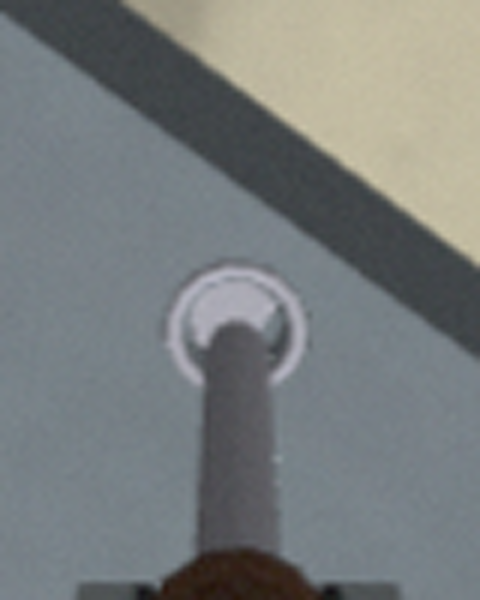

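Emit:
servo_tool(plan=[0,0.1,0.7,0,0,0,0,0,0.7,0,0,0,0,0,0.7,0,0,0,0,0,0.7,0,0,0,0,0,0.3,0,0,0])

```text
clock: 9.88
tcp_pos: [672.1, 198.8, 179.9]
tcp_rot: [0.0, 0.99, 0.14, -0.0]
force: [-0.2, 0.1, -0.2]
finger_gap: 14.4
```

```bash
python3 -c "
from h import *
plan([671.7,199.2,162],16.3,5)
print(monitor.read_state()['force'])
"
```

```text
pos [672.1 198.8 179.9] yaw 16.1 t 9.88 rv [ 0.   0.  -0.2]
[-0.0, -0.01, 0.36, 0.0, 0.0, -0.0]
[-0.0, -0.01, 0.36, 0.0, 0.0, -0.0]
[-0.0, -0.01, 0.36, 0.0, 0.0, -0.0]
[-0.0, -0.01, 0.36, 0.0, 0.0, -0.0]
[-0.0, -0.01, 0.36, 0.0, 0.0, -0.0]
[-0.21068982  0.09435426 -0.21257971]
```

In the hole (tip z≈70, no force). Press.

Emit:
servo_tool(plan=[0,0,0.5,0,0,0,0,0,0.5,0,0,0,0,0,0.5,0,0,0,0,0,0.3,0,0,0,0,0,0.1,0,0,0])

```text
clock: 10.5
tcp_pos: [673.3, 200.2, 161.7]
tcp_rot: [-0.001, 0.99, 0.14, 0.002]
force: [-2.2, 2.1, 6.8]
finger_gap: 14.5
```

```bash
python3 -c "
from h import *
plan([671.7,199.2,162],16.3,5)
print(monitor.read_state()['force'])
im,d=cams.camera('scene');cv2.imwrite('pics/s2.png',im)
"
```

```text
pos [673.3 200.2 161.7] yaw 16.1 t 10.5 rv [-0.1 -0.2 -0.2]
[-0.04, 0.01, -0.01, -0.0, -0.0, -0.0]
[-0.04, 0.01, -0.01, -0.0, -0.0, -0.0]
[-0.04, 0.01, -0.01, -0.0, -0.0, -0.0]
[-0.04, 0.01, -0.01, -0.0, -0.0, -0.0]
[-0.04, 0.01, -0.01, -0.0, -0.0, -0.0]
[-2.2268549   2.0927697   6.77726765]
```

View pics/s2.png

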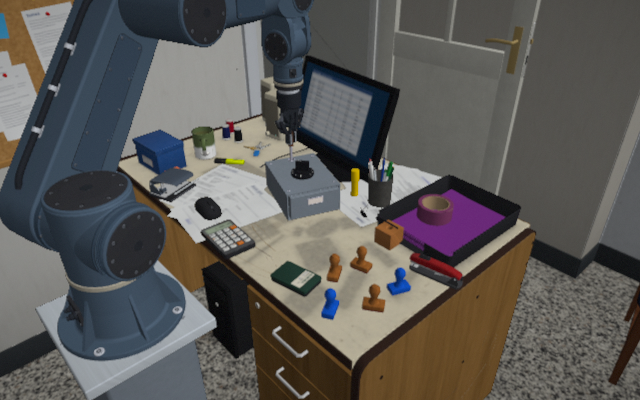

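Emit:
servo_tool(plan=[-0.1,0,0.3,0,0,0,0,0,0.3,0,0,0,0,0,0.3,0,0,0,0,0,0.2,0,0,0,0,0,0,0,0,0])

```text
clock: 11.18
tcp_pos: [673.1, 200.2, 158.1]
tcp_rot: [-0.002, 0.99, 0.14, 0.006]
force: [-5.3, -1.1, 1.8]
finger_gap: 14.6
```

```bash
python3 -c "
from h import *
plan([671.7,199.2,162],16.3,5)
print(monitor.read_state()['force'])
im,d=cams.camera('scene');crop(im,230,120,390,240,5,'pics/s3.png')
"
```

```text
pos [673.1 200.2 158.1] yaw 16.1 t 11.18 rv [-0.1 -0.8 -0.2]
[-0.03, 0.01, -0.08, -0.0, -0.2, -0.0]
[-0.03, 0.01, -0.08, -0.0, -0.2, -0.0]
[-0.03, 0.01, -0.08, -0.0, -0.2, -0.0]
[-0.03, 0.01, -0.08, -0.0, -0.2, -0.0]
[-0.03, 0.01, -0.08, -0.0, -0.2, -0.0]
[-5.30088343 -1.13324087  1.7960375 ]
```

View pics/s3.png

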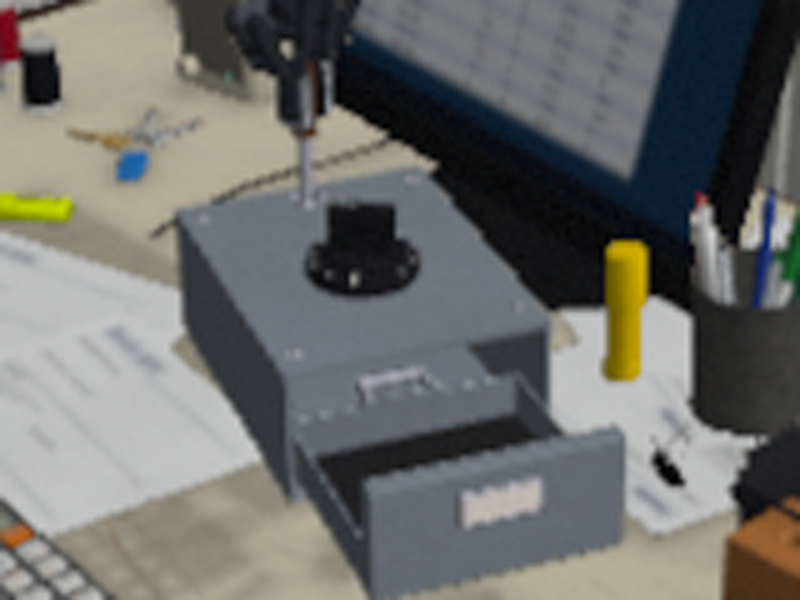

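Emit:
servo_tool(plan=[-0.1,0,-1,0,0,0,0,0,-2,0,0,0,0,0,-3,0,0,0,0,0,-3,0,0,0,0,0,-2.5,0,0,0])

```text
clock: 11.85
tcp_pos: [669.9, 198.9, 276.9]
tcp_rot: [-0.002, 0.99, 0.14, 0.006]
force: [0.0, 0.5, 0.1]
finger_gap: 14.6
```

```bash
python3 -c "
from h import *
plan([663.3,-225,265],-19.5,9)
"
```

```text
pos [669.9 198.9 276.9] yaw 16.1 t 11.85 rv [-0.3 -0.6 35.6]
[-1.38, 4.5, 0.11, -0.0, -0.1, 4.0]
[-1.07, 4.59, 0.11, -0.0, -0.1, 4.0]
[-0.75, 4.65, 0.11, -0.0, -0.1, 4.0]
[-0.42, 4.69, 0.12, -0.0, -0.1, 4.0]
[-0.1, 4.71, 0.12, -0.0, -0.1, 4.0]
[0.23, 4.7, 0.12, -0.0, -0.1, 4.0]
[0.55, 4.68, 0.13, -0.0, -0.1, 4.0]
[0.87, 4.63, 0.13, -0.0, -0.1, 4.0]
[1.19, 4.56, 0.13, -0.0, -0.1, 4.0]
```

Emit:
servo_tool(plan=[-1.4,4.5,0,0,-0.1,4,-1.1,4.6,0,0,-0.1,4,-0.7,4.6,0,0,-0.1,4,-0.4,4.7,0,0,-0.1,4,-0.1,4.7,0,0,-0.1,4])

```text
clock: 12.48
tcp_pos: [666.8, -39.1, 280.4]
tcp_rot: [-0.003, 0.999, -0.036, 0.005]
force: [0.1, -0.2, -0.9]
finger_gap: 14.7
```

Emit:
servo_tool(plan=[0.2,4.7,0,0,-0.1,4,0.55,4.7,0.1,0,-0.1,4,0.9,4.6,0.1,0,0,4,1.2,4,0.1,0,0,3,0,0,0,0,0,0])

```text
clock: 13.1
tcp_pos: [662.0, -231.9, 278.7]
tcp_rot: [-0.003, 0.985, -0.173, 0.005]
force: [-0.7, 0.3, -1.0]
finger_gap: 14.8
```

```bash
python3 -c "
from h import *
plan([663.4,-235.1,190],-19.5,5)
"
```

```text
pos [ 662.  -231.9  278.7] yaw -19.9 t 13.1 rv [-0.4 -0.4 -0.4]
[0.03, 0.06, 1.77, -0.1, -0.1, -0.1]
[0.04, 0.06, 1.77, -0.1, -0.1, -0.1]
[0.04, 0.06, 1.77, -0.1, -0.1, -0.1]
[0.04, 0.06, 1.77, -0.1, -0.1, -0.1]
[0.05, 0.05, 1.77, -0.1, -0.1, -0.1]
```

Emit:
servo_tool(plan=[0.1,0.1,2,-0.2,-0.2,0,0.1,0.1,2,-0.1,-0.1,0,0,0.1,2,0,0,0,0,0,1.8,0,0,0,0,0,0.2,0,0,0])

```text
clock: 13.72
tcp_pos: [664.6, -232.8, 199.3]
tcp_rot: [-0.001, 0.985, -0.171, 0.003]
force: [-0.1, -0.5, -0.3]
finger_gap: 14.9
```

```bash
python3 -c "
from h import *
plan([663.5,-235.1,160],-19.5,5)
p=cams.camera_params('wrist');im,d=cams.camera('wrist');cv2.imwrite('pics/w7.png',im)
crop(im,280,140,360,240,6,'pics/w7c.png')
"
```

```text
pos [ 664.6 -232.8  199.3] yaw -19.7 t 13.72 rv [-0.2 -0.4 -0.2]
[-0.01, 0.05, 0.79, -0.0, -0.1, -0.0]
[-0.01, 0.05, 0.79, -0.0, -0.1, -0.0]
[-0.01, 0.05, 0.79, -0.0, -0.1, -0.0]
[-0.01, 0.05, 0.79, -0.0, -0.1, -0.0]
[-0.01, 0.05, 0.79, -0.0, -0.1, -0.0]
```

View pics/w7c.png

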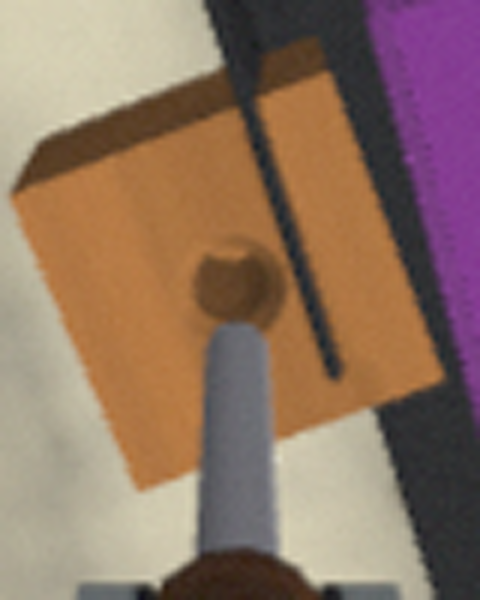

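Emit:
servo_tool(plan=[-0.1,0.25,0.5,0,-0.2,0,0,0,0.8,0,-0.2,0,0,0,0.8,0,0,0,0,0,0.8,0,0,0,0,0,0.2,0,0,0])

```text
clock: 14.4
tcp_pos: [664.0, -234.8, 168.9]
tcp_rot: [-0.001, 0.985, -0.171, 0.002]
force: [-0.5, 0.6, -0.1]
finger_gap: 14.9
```

```bash
python3 -c "
from h import *
plan([663.5,-235.1,118],-19.5,5)
p=cams.camera_params('wrist');im,d=cams.camera('wrist');cv2.imwrite('pics/w8.png',im)
crop(im,280,140,360,240,6,'pics/w8c.png')
"
```

```text
pos [ 664.  -234.8  168.9] yaw -19.7 t 14.4 rv [-0.2 -0.2 -0.2]
[-0.01, 0.01, 1.02, -0.0, -0.0, -0.0]
[-0.01, 0.01, 1.02, -0.0, -0.0, -0.0]
[-0.01, 0.01, 1.02, -0.0, -0.0, -0.0]
[-0.01, 0.01, 1.02, -0.0, -0.0, -0.0]
[-0.01, 0.01, 1.02, -0.0, -0.0, -0.0]
```

View pics/w8c.png

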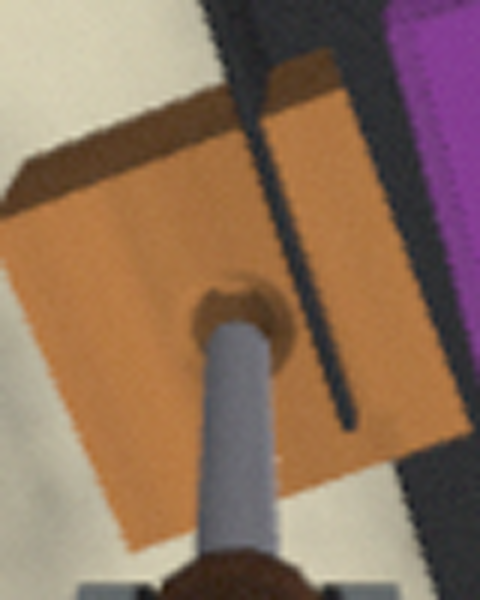

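Aligned; go down.

Emit:
servo_tool(plan=[0,0,1.0,0,0,0,0,0,1.1,0,0,0,0,0,1.1,0,0,0,0,0,1.0,0,0,0,0,0,0.4,0,0,0])

```text
clock: 15.08
tcp_pos: [664.1, -234.8, 119.6]
tcp_rot: [-0.001, 0.985, -0.171, 0.002]
force: [-0.2, 0.5, -1.3]
finger_gap: 14.5
```

```bash
python3 -c "
from h import *
plan([663.5,-235.1,116],-19.5,5)
print(monitor.read_state()['force'])
"
```

```text
pos [ 664.1 -234.8  119.6] yaw -19.7 t 15.07 rv [-0.2 -0.1 -0.2]
[-0.01, 0.01, 0.07, -0.0, -0.0, -0.0]
[-0.01, 0.01, 0.07, -0.0, -0.0, -0.0]
[-0.01, 0.01, 0.07, -0.0, -0.0, -0.0]
[-0.01, 0.01, 0.07, -0.0, -0.0, -0.0]
[-0.01, 0.01, 0.07, -0.0, -0.0, -0.0]
[-0.18826526  0.46421896 -1.28171084]
```

Emit:
servo_tool(plan=[0,0,0.2,0,0,0,0,0,0.15,0,0,0,0,0,0,0,0,0,0,0,0,0,0,0,0,0,0,0,0,0])

```text
clock: 15.7
tcp_pos: [664.5, -234.9, 116.6]
tcp_rot: [-0.001, 0.985, -0.171, 0.002]
force: [-0.6, -0.1, -1.6]
finger_gap: 14.6
```

Emit:
servo_tool(plan=[0,0,0,0,0,0,0,0,0,0,0,0,0,0,0,0,0,0,0,0,0,0,0,0,0,0,0,0,0,0], fingers=0.2)

```text
clock: 16.32
tcp_pos: [664.7, -235.0, 116.9]
tcp_rot: [-0.001, 0.985, -0.171, 0.002]
force: [0.8, -0.5, -0.6]
finger_gap: 51.1
```

Emit:
servo_tool(plan=[0,0,-1,0,0,0,0,0,-2,0,0,0,0,0,-3,0,0,0,0,0,-3,0,0,0,0,0,-2.5,0,0,0])

```text
clock: 16.95
tcp_pos: [663.1, -234.7, 236.4]
tcp_rot: [-0.001, 0.985, -0.171, 0.001]
force: [-0.0, -0.1, 0.1]
finger_gap: 51.4
```

```bash
python3 -c "
from h import *
for n in ('wrist','top','scene'):
  im,d=cams.camera(n);cv2.imwrite('pics/a_%s.png'%n,im)
print(monitor.read_state()['clock'])
"
```

```text
17.1
```

View pics/a_wrist.png

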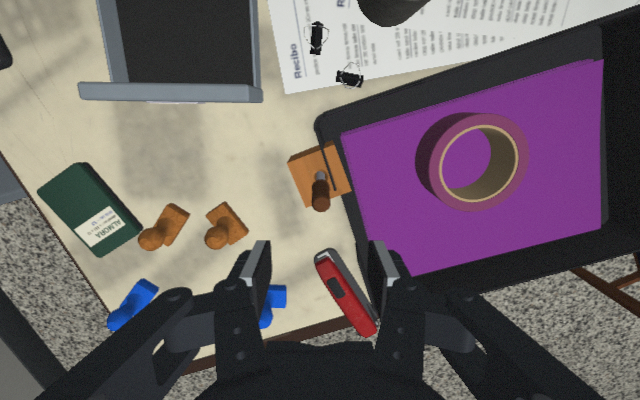

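View pics/a_top.png

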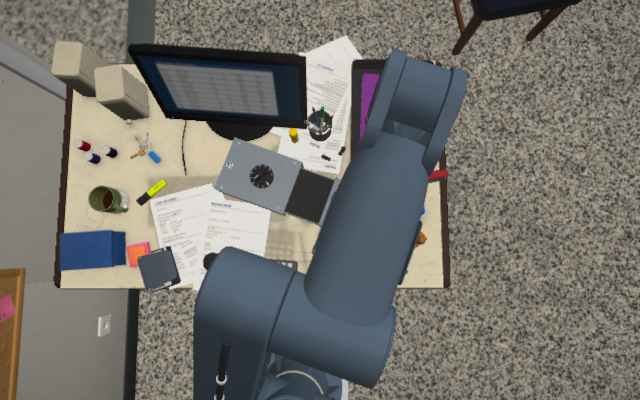

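View pics/a_scene.png

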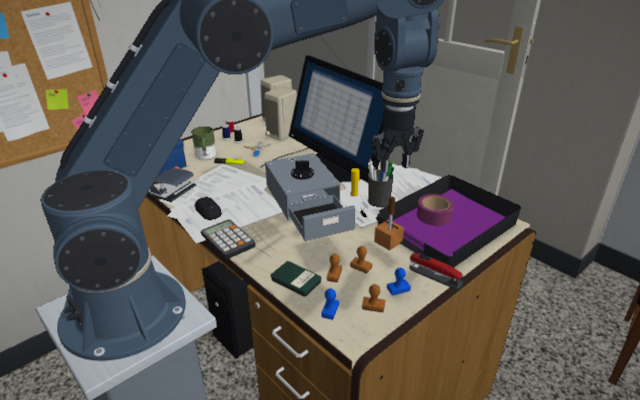

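```bash
python3 -c "
from h import *
plan([480,-250,280],69,10)
"
```

```text
pos [ 663.8 -235.   236.3] yaw -19.7 t 17.1 rv [  0.1  -0.3 -88.7]
[-1.68, 0.76, -0.45, 0.0, -0.0, -8.9]
[-1.77, 0.49, -0.45, 0.0, -0.0, -8.9]
[-1.83, 0.21, -0.45, 0.0, -0.0, -8.9]
[-1.84, -0.07, -0.44, 0.0, -0.0, -8.9]
[-1.81, -0.36, -0.44, 0.0, -0.0, -8.9]
[-1.73, -0.63, -0.44, 0.0, -0.0, -8.9]
[-1.61, -0.89, -0.44, 0.0, -0.0, -8.9]
[-1.46, -1.13, -0.44, 0.0, -0.0, -8.9]
[-1.27, -1.34, -0.44, 0.0, -0.0, -8.9]
[-1.05, -1.52, -0.44, 0.0, -0.0, -8.9]
```

Emit:
servo_tool(plan=[-1.7,0.8,-0.5,0,0,-8.9,-1.8,0.5,-0.5,0,0,-8.9,-1.8,0.2,-0.5,0,0,-8.9,-1.8,0,-0.5,0,0,-8.9,-1.8,-0.4,-0.5,0,0,-8.9])

```text
clock: 17.73
tcp_pos: [568.6, -243.0, 256.8]
tcp_rot: [-0.002, 0.974, 0.227, 0.0]
force: [0.2, -0.5, -0.3]
finger_gap: 51.5
```

Emit:
servo_tool(plan=[-1.7,-0.6,-0.4,0,0,-8.9,-1.6,-0.9,-0.4,0,0,-8.9,-1.5,-1.1,-0.4,0,0,-8.9,-1.3,-1.3,-0.4,0,0,-8.9,-0.3,-0.4,0,0,0,-3])

```text
clock: 18.35
tcp_pos: [485.9, -253.0, 270.6]
tcp_rot: [-0.004, 0.838, 0.546, -0.001]
force: [-0.4, -0.6, 0.7]
finger_gap: 51.2
```

```bash
python3 -c "
from h import *
plan([480,-250,280],69,1); print(monitor.read_state()['joint_positions'])
p=cams.camera_params('wrist');im,d=cams.camera('wrist');cv2.imwrite('pics/w9.png',im)
np.save('w9.npy',np.r_[p['position'],p['rotation']])
"
```

```text
pos [ 485.9 -253.   270.6] yaw 66.2 t 18.35 rv [-0.4 -0.2 -2.8]
[0.04, -0.66, -0.93, -0.4, -0.2, -2.8]
[-0.48145941  0.31880857  0.17652998  1.43530731  0.00259365 -0.06600337]
```

View pics/w9.png

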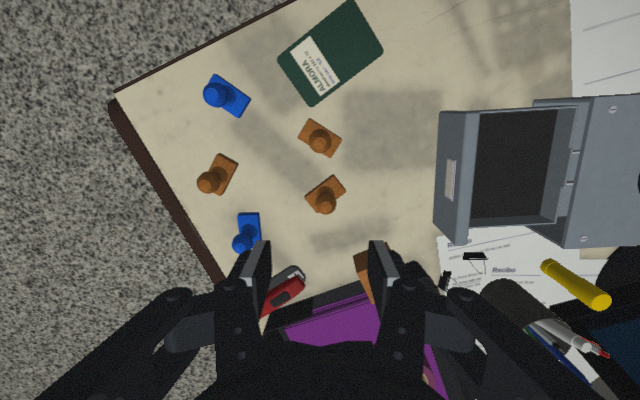

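```bash
python3 -c "
from h import *
im=cv2.imread('pics/w9.png'); crop(im,190,110,350,225,5,'pics/w9c.png')
crop(im,425,85,640,255,3.5,'pics/w9d.png')"
```

```text
(no output)
```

View pics/w9c.png

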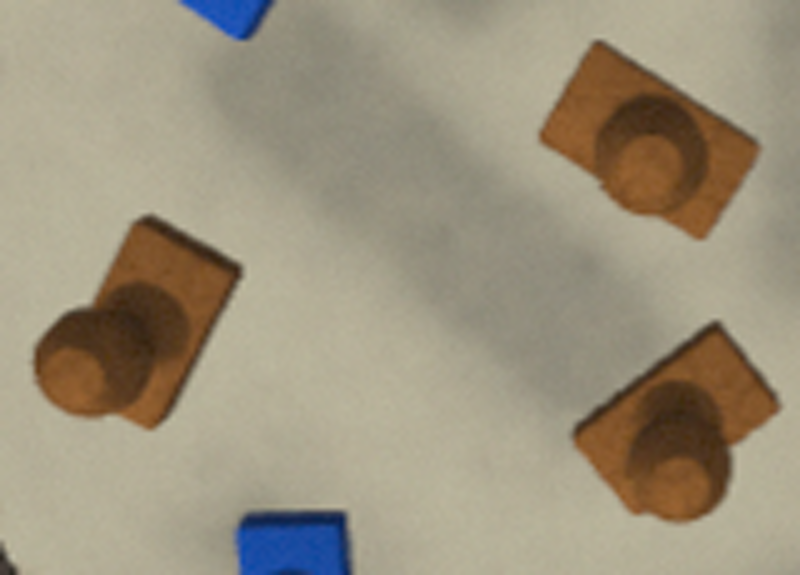

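View pics/w9d.png

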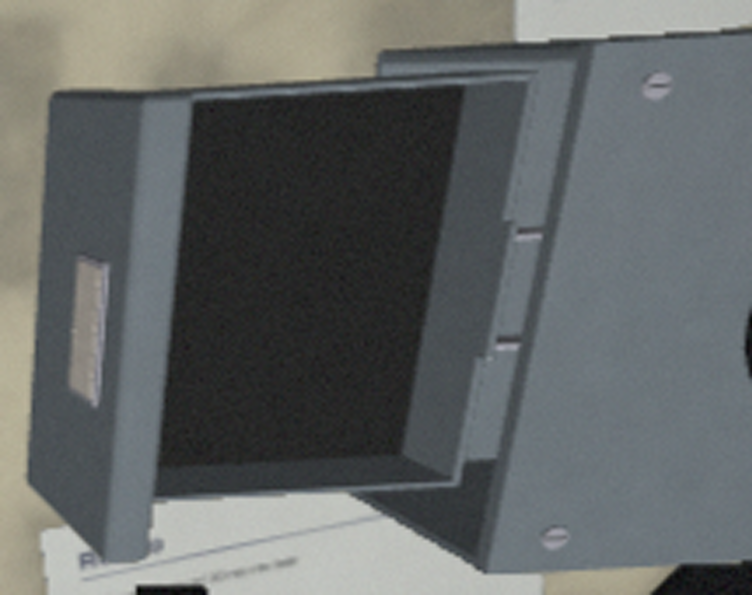

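```bash
python3 -c "
from h import *
a=np.load('w9.npy');p=dict(K=cams.camera_params('wrist')['K'],position=a[:3],rotation=a[3:])
f=lambda q,z: onz('wrist',190+q[0]/5,110+q[1]/5,z,p)[:2]
for n,b,l in [('s2',(652,155),((597,42),(758,148))),('s1',(680,465),((577,440),(718,335))),('s3',(95,362),((237,280),(152,428)))]:
    P=f(b,53);A=f(l[0],17);B=f(l[1],17);d=A-B;print(n,P,np.linalg.norm(d),np.degrees(np.arctan2(d[1],d[0])))
c=f((597,42),17)/2+f((703,240),17)/2;print('s2 base',c)
print('s1 base',f((636,512),17)/2+f((718,335),17)/2)
g=lambda q,z: onz('wrist',425+q[0]/3.5,85+q[1]/3.5,z,p)[:2]
print('screws front',g((657,86),92),g((555,537),92)); print('front panel top outer', g((142,95),85),g((108,560),85))
a=np.radians(69.2);U=np.array([634.5,101]);
print([U+np.array([np.cos(a)*x-np.sin(a)*y,np.sin(a)*x+np.cos(a)*y]) for x,y in [(-225,78),(-225,-78),(-150,45),(-150,0),(-150,-45)]])
"
```

```text
s2 [ 451.90841745 -235.98741226] 49.45205727904734 -146.52187373884195
s1 [ 525.33188637 -260.67548219] 48.62473180674406 -76.24428465840016
s3 [ 442.45200106 -381.66205271] 49.17791485795466 123.16874768896282
s2 base [ 452.69716643 -236.34860996]
s1 base [ 525.5868417  -260.93688732]
screws front [539.70757686  51.08696617] [6.74627288e+02 4.81743930e-01]
front panel top outer [482.77150147 -84.03568062] [ 627.00066913 -136.08581101]
[array([481.6845307 , -81.63743412]), array([ 627.51733622, -137.03412026]), array([539.1668002 , -23.24403815]), array([581.23395564, -39.22385146]), array([623.30111108, -55.20366477])]
```

```bash
python3 -c "
from h import *
plan([452.2,-236.2,120],33.5,5)
"
```

```text
pos [ 485.7 -253.   270.5] yaw 66.3 t 18.4 rv [-0.4 -0.1 32.8]
[0.03, -0.73, 3.01, -0.1, -0.0, 6.6]
[-0.05, -0.73, 3.01, -0.1, -0.0, 6.6]
[-0.14, -0.72, 3.01, -0.1, -0.0, 6.6]
[-0.22, -0.71, 3.01, -0.1, -0.0, 6.6]
[-0.3, -0.68, 3.01, -0.1, -0.0, 6.6]
```

Emit:
servo_tool(plan=[0,-0.8,3,-0.1,0,7,0,-0.8,3,-0.1,0,7,-0.1,-0.8,3,-0.1,0,7,-0.2,-0.8,3,0,0,7,-0.2,-0.3,2,0,0,4])

```text
clock: 19.02
tcp_pos: [452.5, -234.3, 125.1]
tcp_rot: [-0.001, 0.959, 0.284, -0.0]
force: [-0.2, -0.2, -0.2]
finger_gap: 51.3
```

```bash
python3 -c "
from h import *
plan([452.2,-236.2,45],33.5,5)
"
```

```text
pos [ 452.5 -234.3  125.1] yaw 32.9 t 19.02 rv [-0.2 -0.  -0.6]
[-0.03, 0.03, 1.6, -0.0, -0.0, -0.1]
[-0.03, 0.03, 1.6, -0.0, -0.0, -0.1]
[-0.03, 0.03, 1.6, -0.0, -0.0, -0.1]
[-0.03, 0.03, 1.6, -0.0, -0.0, -0.1]
[-0.03, 0.03, 1.6, -0.0, -0.0, -0.1]
```

Emit:
servo_tool(plan=[-0.05,0.1,1.6,0,0,0,-0.05,0.1,1.8,0,0,0,0,0,1.8,0,0,0,0,0,1.6,0,0,0,0,0,0.9,0,0,0])

```text
clock: 19.65
tcp_pos: [450.1, -234.4, 42.2]
tcp_rot: [-0.003, 0.96, 0.28, -0.002]
force: [-1.0, 0.4, 0.1]
finger_gap: 51.4
```

```bash
python3 -c "
from h import *
plan([452.2,-236.2,45],33.5,5)
im,d=cams.camera('wrist');crop(im,220,180,420,330,4,'pics/w10.png')
"
```

```text
pos [ 450.1 -234.4   42.2] yaw 32.6 t 19.65 rv [-0.4  0.1 -0.9]
[0.01, 0.05, -0.06, -0.1, 0.0, -0.2]
[0.01, 0.05, -0.06, -0.1, 0.0, -0.2]
[0.01, 0.05, -0.06, -0.1, 0.0, -0.2]
[0.01, 0.05, -0.06, -0.1, 0.0, -0.2]
[0.01, 0.05, -0.06, -0.1, 0.0, -0.2]
```

View pics/w10.png

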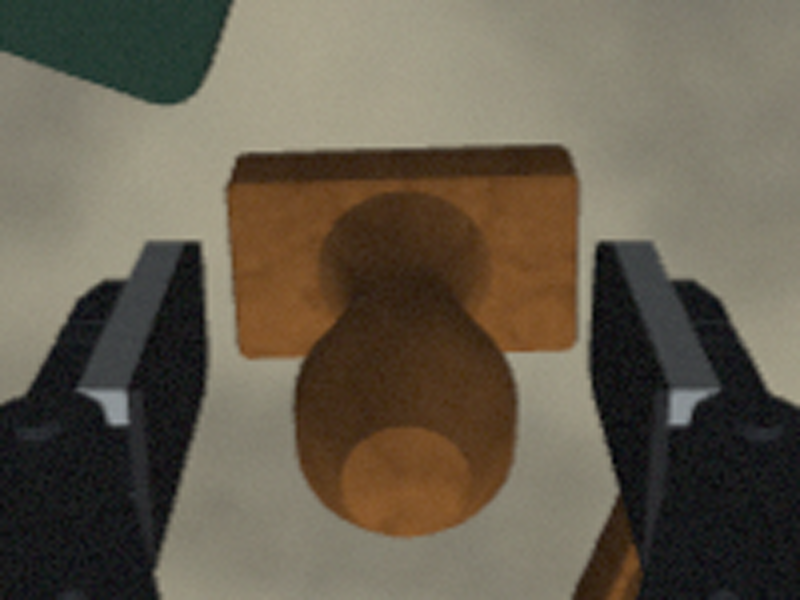

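Emit:
servo_tool(plan=[0,0.2,-0.2,0,0,-0.5,0,0,0,0,0,0,0,0,0,0,0,0,0,0,0,0,0,0,0,0,0,0,0,0])

```text
clock: 20.32
tcp_pos: [451.8, -236.4, 45.0]
tcp_rot: [-0.003, 0.959, 0.285, -0.002]
force: [-0.1, 0.1, 0.8]
finger_gap: 51.5
```

Emit:
servo_tool(plan=[0,0,0,0,0,0,0,0,0,0,0,0,0,0,0,0,0,0,0,0,0,0,0,0,0,0,0,0,0,0], fingers=-1)

```text
clock: 20.95
tcp_pos: [452.0, -236.5, 45.3]
tcp_rot: [-0.003, 0.959, 0.284, -0.001]
force: [-0.4, -0.1, 1.7]
finger_gap: 22.8
```

```bash
python3 -c "
from h import *
plan([452.2,-236.2,170],33.5,4)
im,d=cams.camera('wrist');crop(im,220,180,420,330,4,'pics/w11.png')
"
```

```text
pos [ 452.  -236.5   45.3] yaw 33.1 t 20.95 rv [-0.3  0.1 -0.4]
[0.01, -0.02, -3.12, -0.1, 0.0, -0.1]
[0.01, -0.02, -3.12, -0.1, 0.0, -0.1]
[0.01, -0.01, -3.12, -0.1, 0.0, -0.1]
[0.01, -0.01, -3.12, -0.1, 0.0, -0.1]
```

View pics/w11.png

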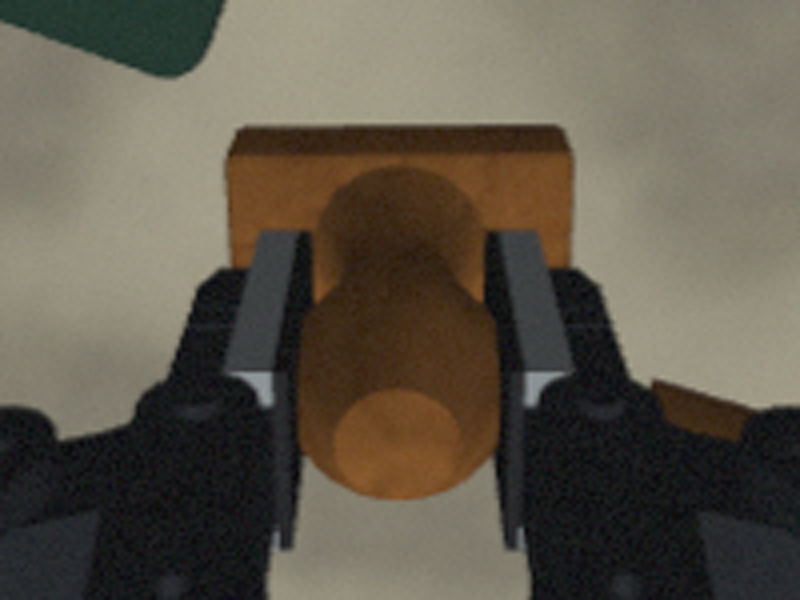

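Emit:
servo_tool(plan=[0,0,-1.5,0,0,0,0,0,-3,0,0,0,0,0,-3.5,0,0,0,0,0,-3,0,0,0,0,0,-1.5,0,0,0])

```text
clock: 21.62
tcp_pos: [451.6, -236.5, 177.0]
tcp_rot: [-0.003, 0.959, 0.285, -0.002]
force: [0.5, 0.4, -1.6]
finger_gap: 23.1
```

```bash
cat >> h.py <<'E'
UA=69.3
def U2W(x,y):
    a=np.radians(UA); return np.array([634.5+np.cos(a)*x-np.sin(a)*y,101+np.sin(a)*x+np.cos(a)*y])
def W2U(P):
    a=np.radians(UA); d=np.array(P[:2])-[634.5,101]; return np.array([np.cos(a)*d[0]+np.sin(a)*d[1],-np.sin(a)*d[0]+np.cos(a)*d[1]])
E
python3 -c "
from h import *
plan([*U2W(-153,-45),170],UA,5)
"
```

```text
pos [ 451.6 -236.5  177. ] yaw 33.1 t 21.62 rv [ -0.4  -0.  -36.2]
[4.81, -1.13, 0.14, -0.1, -0.0, -7.2]
[4.92, -0.51, 0.14, -0.1, -0.0, -7.2]
[4.94, 0.11, 0.14, -0.1, -0.0, -7.2]
[4.89, 0.74, 0.14, -0.1, -0.0, -7.2]
[4.76, 1.35, 0.14, -0.1, -0.0, -7.2]
```

Emit:
servo_tool(plan=[4.8,-1.1,0.1,-0.1,0,-7.2,4.9,-0.5,0.1,-0.1,0,-7.2,4.9,0.1,0.1,-0.1,0,-7.2,4.9,0.7,0.1,0,0,-7.2,4,1.1,0,0,0,-6])

```text
clock: 22.25
tcp_pos: [619.9, -60.7, 180.8]
tcp_rot: [0.002, 0.826, 0.564, 0.002]
force: [-0.1, 0.4, -0.4]
finger_gap: 23.1
```

```bash
python3 -c "
from h import *
plan([*U2W(-153,-45),120],UA,5)
"
```

```text
pos [619.9 -60.7 180.8] yaw 68.6 t 22.25 rv [ 0.3 -0.  -0.7]
[0.07, 0.02, 1.22, 0.1, -0.0, -0.1]
[0.07, 0.02, 1.22, 0.1, -0.0, -0.1]
[0.07, 0.02, 1.22, 0.1, -0.0, -0.1]
[0.07, 0.03, 1.22, 0.1, -0.0, -0.1]
[0.07, 0.03, 1.22, 0.1, -0.0, -0.1]
```

Emit:
servo_tool(plan=[0.1,0,1.2,0.1,0,-0.2,0,0,1.2,0.1,0,0,0,0,1.2,0,0,0,0,0,1.2,0,0,0,0,0,0.8,0,0,0])

```text
clock: 22.88
tcp_pos: [620.5, -59.5, 123.5]
tcp_rot: [0.001, 0.825, 0.565, 0.001]
force: [0.6, 0.5, -0.6]
finger_gap: 22.7
```

```bash
python3 -c "
from h import *
plan([*U2W(-153,-45),60],UA,5); print(W2U(monitor.read_state()['tcp_pos']))
im,d=cams.camera('wrist');cv2.imwrite('pics/w12.png',im)
"
```

```text
pos [620.5 -59.5 123.5] yaw 68.8 t 22.88 rv [ 0.1 -0.1 -0.5]
[0.04, 0.02, 1.27, 0.0, -0.0, -0.1]
[0.04, 0.03, 1.27, 0.0, -0.0, -0.1]
[0.04, 0.03, 1.27, 0.0, -0.0, -0.1]
[0.04, 0.03, 1.27, 0.0, -0.0, -0.1]
[0.04, 0.03, 1.27, 0.0, -0.0, -0.1]
[-155.08832616  -43.58875437]
```

View pics/w12.png

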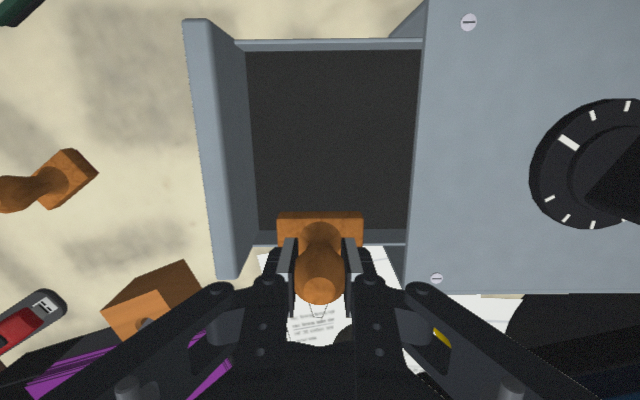

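Emit:
servo_tool(plan=[0.1,0,1.3,0,0,-0.3,0,0,1.3,0,0,0,0,0,1.3,0,0,0,0,0,1.2,0,0,0,0,0,0.4,0,0,0])

```text
clock: 23.55
tcp_pos: [620.4, -58.6, 63.7]
tcp_rot: [0.0, 0.823, 0.567, 0.001]
force: [-0.4, 0.1, -1.5]
finger_gap: 22.7
```

```bash
python3 -c "
from h import *
plan([*U2W(-153,-45),58],UA,5); print(W2U(monitor.read_state()['tcp_pos']), monitor.read_state()['force'])
im,d=cams.camera('wrist');crop(im,170,100,470,330,2.6,'pics/w13.png')
"
```

```text
pos [620.4 -58.6  63.7] yaw 69.2 t 23.55 rv [ 0.1 -0.  -0.1]
[0.03, 0.04, 0.11, 0.0, -0.0, -0.0]
[0.03, 0.04, 0.11, 0.0, -0.0, -0.0]
[0.03, 0.04, 0.11, 0.0, -0.0, -0.0]
[0.03, 0.04, 0.11, 0.0, -0.0, -0.0]
[0.03, 0.04, 0.11, 0.0, -0.0, -0.0]
[-154.32375327  -43.2225929 ] [-0.35670912  0.07754461 -1.48528381]
```

View pics/w13.png

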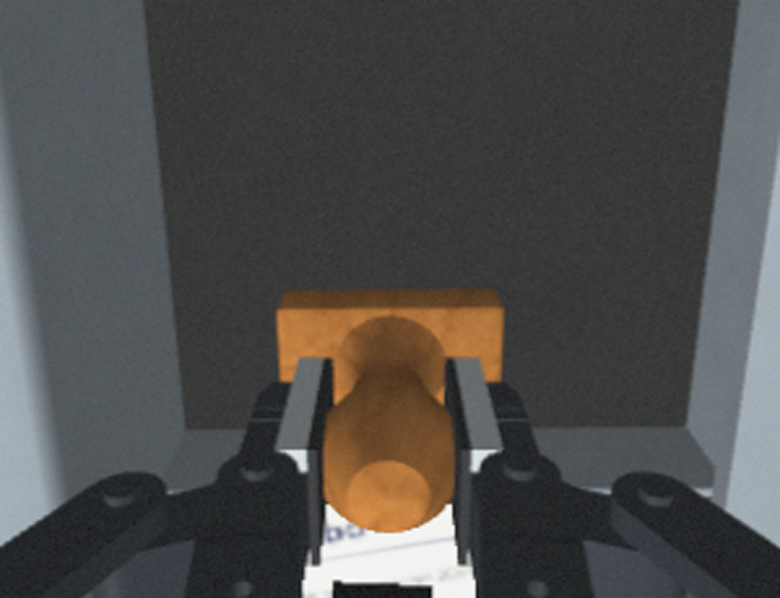

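Emit:
servo_tool(plan=[0.1,0.2,0.25,0,0,0,0,0,0.2,0,0,0,0,0,0.1,0,0,0,0,0,0,0,0,0,0,0,0,0,0,0])

```text
clock: 24.22
tcp_pos: [623.6, -58.4, 58.9]
tcp_rot: [0.001, 0.823, 0.568, 0.001]
force: [0.6, 0.7, -1.2]
finger_gap: 22.5
```

```bash
python3 -c "
from h import *
st=monitor.read_state();print(st['tcp_pos'],W2U(st['tcp_pos']), st['force'])
"
```

```text
[623.62203423 -58.44887597  58.8555805 ] [-153.0005865   -46.18543837] [ 0.59587965  0.70001149 -1.19307652]
```

Emit:
servo_tool(plan=[0,0,0.15,0,0,0,0,0,0.05,0,0,0,0,0,0,0,0,0,0,0,0,0,0,0,0,0,0,0,0,0])

```text
clock: 24.85
tcp_pos: [624.1, -58.5, 57.4]
tcp_rot: [0.001, 0.823, 0.568, 0.002]
force: [-0.1, 0.4, 1.2]
finger_gap: 23.0
```

Emit:
servo_tool(plan=[0,0,0,0,0,0,0,0,0,0,0,0,0,0,0,0,0,0,0,0,0,0,0,0,0,0,0,0,0,0], fingers=-0.05)

```text
clock: 25.48
tcp_pos: [623.7, -58.5, 56.9]
tcp_rot: [0.001, 0.823, 0.568, 0.001]
force: [0.4, 0.0, -0.2]
finger_gap: 40.6
```

Emit:
servo_tool(plan=[0,0,-0.5,0,0,0,0,0,-1.5,0,0,0,0,0,-3,0,0,0,0,0,-3.5,0,0,0,0,0,-3,0,0,0])

```text
clock: 26.1
tcp_pos: [622.2, -58.4, 177.1]
tcp_rot: [0.0, 0.823, 0.568, 0.001]
force: [-0.4, -0.3, 0.1]
finger_gap: 40.6
```

```bash
python3 -c "
from h import *
plan([525.5,-240,200],103.8,5)
im,d=cams.camera('wrist');cv2.imwrite('pics/w14.png',im)
"
```

```text
pos [622.2 -58.4 177.1] yaw 69.2 t 26.1 rv [  0.1  -0.  -34.6]
[-4.08, -0.51, -0.46, 0.0, -0.0, -6.9]
[-3.99, -1.0, -0.46, 0.0, -0.0, -6.9]
[-3.84, -1.48, -0.46, 0.0, -0.0, -6.9]
[-3.63, -1.93, -0.46, 0.0, -0.0, -6.9]
[-3.37, -2.35, -0.46, 0.0, -0.0, -6.9]
```

View pics/w14.png

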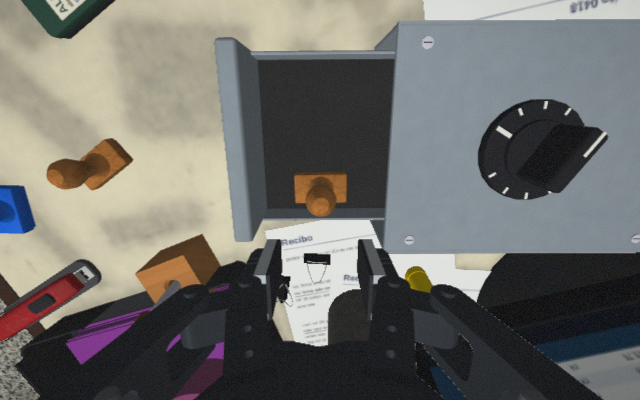

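Emit:
servo_tool(plan=[-4.1,-0.5,-0.5,0,0,-6.9,-4,-1,-0.5,0,0,-6.9,-3.8,-1.5,-0.5,0,0,-6.9,-3.6,-1.9,-0.5,0,0,-6.9,-2.5,-1.7,-0.2,0,0,-5], fingers=0.2)

```text
clock: 26.78
tcp_pos: [532.7, -233.9, 209.8]
tcp_rot: [0.006, 0.623, 0.783, 0.003]
force: [0.2, 0.2, 0.3]
finger_gap: 51.5
```

```bash
python3 -c "
from h import *
plan([525.5,-260.8,120],103.8,5)
p=cams.camera_params('wrist');im,d=cams.camera('wrist');cv2.imwrite('pics/w15.png',im)
print(proj('wrist',[525.5,-260.8,53],p),proj('wrist',[442.4,-381.7,53],p))
"
```

```text
pos [ 532.7 -233.9  209.8] yaw 103.0 t 26.77 rv [ 0.8  0.3 -0.8]
[-0.48, -0.29, 1.79, 0.2, 0.1, -0.2]
[-0.48, -0.28, 1.79, 0.2, 0.1, -0.2]
[-0.48, -0.28, 1.79, 0.2, 0.1, -0.2]
[-0.49, -0.28, 1.8, 0.2, 0.1, -0.2]
[-0.49, -0.27, 1.8, 0.2, 0.1, -0.2]
[295.30237864 169.65912389] [180.82624505  50.82959769]
```

View pics/w15.png

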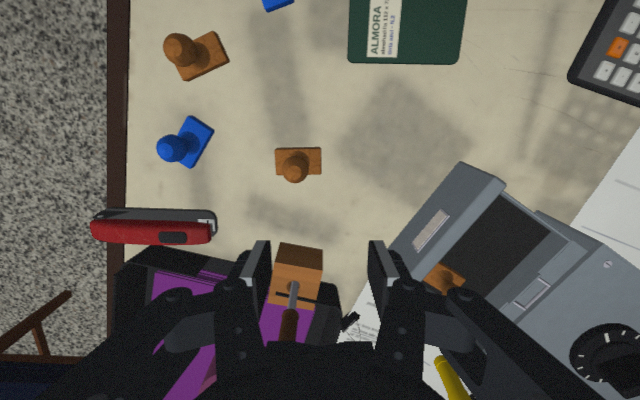

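Emit:
servo_tool(plan=[-0.6,-0.4,1.8,0.3,0.1,-0.2,-0.6,-0.4,1.8,0.3,0.1,-0.2,-0.5,-0.4,1.8,0.2,0.1,-0.2,-0.5,-0.2,1.8,0,0,0,0,0,1,0,0,0])

```text
clock: 27.45
tcp_pos: [523.0, -261.2, 122.4]
tcp_rot: [-0.001, 0.618, 0.786, -0.001]
force: [-0.0, -0.5, -0.1]
finger_gap: 51.4
```

```bash
python3 -c "
from h import *
plan([525.5,-260.8,45],103.8,5)
"
```

```text
pos [ 523.  -261.2  122.4] yaw 103.7 t 27.45 rv [-0.2 -0.  -0.1]
[-0.0, 0.06, 1.55, -0.0, -0.0, -0.0]
[-0.0, 0.05, 1.55, -0.0, -0.0, -0.0]
[-0.0, 0.05, 1.55, -0.0, -0.0, -0.0]
[-0.0, 0.05, 1.55, -0.0, -0.0, -0.0]
[-0.0, 0.05, 1.55, -0.0, -0.0, -0.0]
```

Emit:
servo_tool(plan=[0,0.15,1.6,0,0,0,0,0.1,1.7,0,0,0,0,0,1.7,0,0,0,0,0,1.5,0,0,0,0,0,0.6,0,0,0])

```text
clock: 28.08
tcp_pos: [525.3, -257.9, 46.1]
tcp_rot: [-0.002, 0.617, 0.787, -0.001]
force: [-0.9, -0.3, 0.3]
finger_gap: 50.8
```

```bash
python3 -c "
from h import *
plan([525.5,-260.8,45],103.8,1)
im,d=cams.camera('wrist');crop(im,220,180,420,330,4,'pics/w16.png')
"
```

```text
pos [ 525.3 -257.9   46.1] yaw 103.7 t 28.07 rv [-0.3 -0.1 -0.1]
[-0.29, -0.05, 0.11, -0.3, -0.1, -0.1]
```

View pics/w16.png

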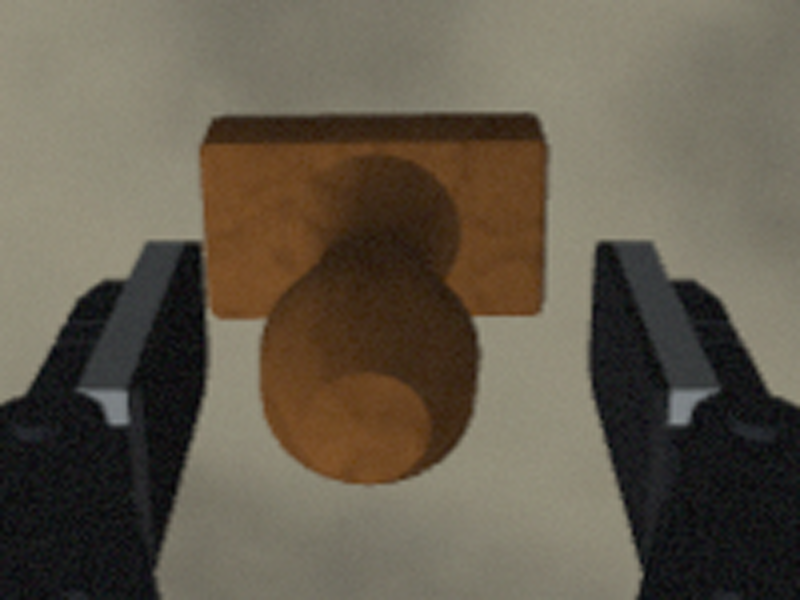

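Emit:
servo_tool(plan=[-0.35,-0.1,0.1,0,0,0,0,0,0,0,0,0,0,0,0,0,0,0,0,0,0,0,0,0,0,0,0,0,0,0])

```text
clock: 28.75
tcp_pos: [526.0, -262.3, 46.4]
tcp_rot: [-0.001, 0.618, 0.787, -0.001]
force: [0.4, -0.2, -0.3]
finger_gap: 51.2
```

Emit:
servo_tool(plan=[0,0,0,0,0,0,0,0,0,0,0,0,0,0,0,0,0,0,0,0,0,0,0,0,0,0,0,0,0,0], fingers=-1)

```text
clock: 29.38
tcp_pos: [526.2, -262.3, 46.7]
tcp_rot: [-0.001, 0.617, 0.787, -0.001]
force: [-0.7, 0.1, 1.4]
finger_gap: 22.9
```

Emit:
servo_tool(plan=[0,0,-1,0,0,0,0,0,-3,0,0,0,0,0,-3.5,0,0,0,0,0,-3.5,0,0,0,0,0,-2,0,0,0])

```text
clock: 30.0
tcp_pos: [525.3, -261.7, 181.4]
tcp_rot: [-0.002, 0.617, 0.787, -0.001]
force: [0.3, 0.2, -0.9]
finger_gap: 22.4
```

```bash
python3 -c "
from h import *
plan([*U2W(-153,0),175],UA,5)
im,d=cams.camera('wrist');crop(im,220,180,420,330,3,'pics/w17.png')
"
```

```text
pos [ 525.3 -261.7  181.4] yaw 103.7 t 30.0 rv [-0.3 -0.  34.4]
[4.0, 2.11, 0.13, -0.1, -0.0, 6.9]
[4.23, 1.62, 0.13, -0.1, -0.0, 6.9]
[4.39, 1.1, 0.13, -0.1, -0.0, 6.9]
[4.49, 0.56, 0.13, -0.1, -0.0, 6.9]
[4.53, 0.02, 0.13, -0.1, -0.0, 6.9]
```

View pics/w17.png

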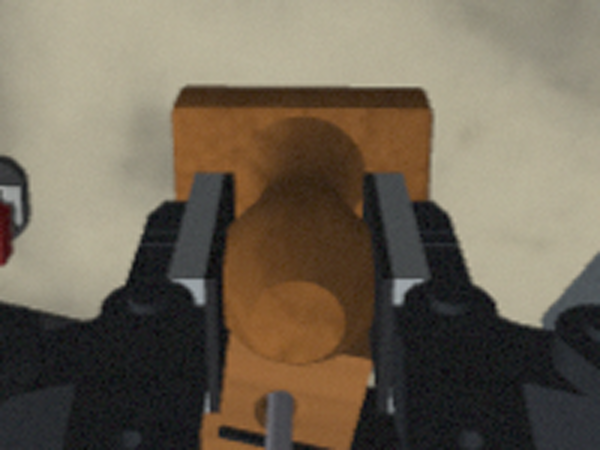

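Emit:
servo_tool(plan=[4,2.1,0.1,-0.1,0,6.9,4.2,1.6,0.1,-0.1,0,6.9,4.4,1.1,0.1,0,0,6.9,4.4,0.6,0.1,0,0,6.9,3.8,0,0,0,0,6])

```text
clock: 30.68
tcp_pos: [581.8, -47.8, 180.6]
tcp_rot: [0.001, 0.825, 0.565, 0.001]
force: [0.8, -0.7, -0.0]
finger_gap: 22.6
```

```bash
python3 -c "
from h import *
plan([*U2W(-153,0),120],UA,5)
"
```

```text
pos [581.8 -47.8 180.6] yaw 68.8 t 30.68 rv [ 0.1  0.  -0.5]
[0.1, -0.07, 1.21, 0.0, 0.0, -0.1]
[0.1, -0.07, 1.21, 0.0, 0.0, -0.1]
[0.1, -0.07, 1.21, 0.0, 0.0, -0.1]
[0.1, -0.07, 1.21, 0.0, 0.0, -0.1]
[0.1, -0.07, 1.21, 0.0, 0.0, -0.1]
```

Emit:
servo_tool(plan=[0.15,-0.1,1.2,0,0,-0.3,0.1,-0.1,1.5,0,0,0,0.1,0,1.5,0,0,0,0,0,1.5,0,0,0,0,0,0.8,0,0,0])

```text
clock: 31.3
tcp_pos: [580.5, -43.9, 111.1]
tcp_rot: [0.001, 0.823, 0.568, 0.0]
force: [0.6, -0.9, -0.5]
finger_gap: 22.6
```

```bash
python3 -c "
from h import *
plan([*U2W(-153,0),63],UA,5); print(W2U(monitor.read_state()['tcp_pos']))
im,d=cams.camera('wrist');cv2.imwrite('pics/w18.png',im)
"
```

```text
pos [580.5 -43.9 111.1] yaw 69.3 t 31.3 rv [ 0.1  0.  -0. ]
[0.03, -0.02, 0.96, 0.0, 0.0, -0.0]
[0.03, -0.02, 0.96, 0.0, 0.0, -0.0]
[0.03, -0.02, 0.96, 0.0, 0.0, -0.0]
[0.03, -0.01, 0.96, 0.0, 0.0, -0.0]
[0.03, -0.01, 0.96, 0.0, 0.0, -0.0]
[-154.64224202   -0.71786727]
```

View pics/w18.png

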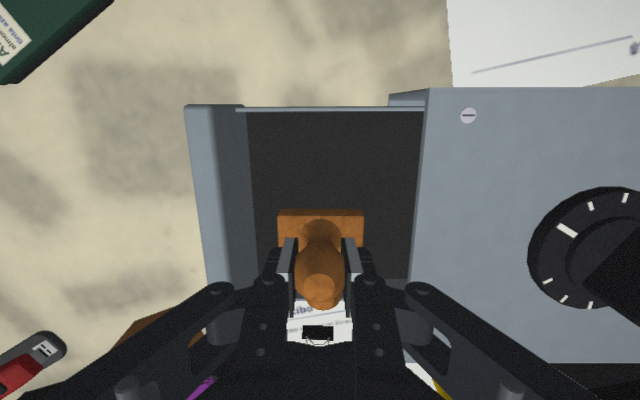

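Emit:
servo_tool(plan=[0.1,0,1.0,0,0,0,0,0,1.1,0,0,0,0,0,1.1,0,0,0,0,0,0.9,0,0,0,0,0,0.4,0,0,0])

```text
clock: 31.98
tcp_pos: [581.0, -43.2, 62.7]
tcp_rot: [0.001, 0.823, 0.568, 0.0]
force: [0.7, 0.3, 0.3]
finger_gap: 23.1
```

```bash
python3 -c "
from h import *
plan([*U2W(-153,0),58.5],UA,1); print(W2U(monitor.read_state()['tcp_pos']))
"
```

```text
pos [581.  -43.2  62.7] yaw 69.2 t 31.98 rv [ 0.1  0.  -0.1]
[0.08, -0.09, 0.42, 0.1, 0.0, -0.1]
[-153.82174184   -0.93782786]
```

Emit:
servo_tool(plan=[0,0,0.3,0,0,0,0,0,0.15,0,0,0,0,0,0.05,0,0,0,0,0,0,0,0,0,0,0,0,0,0,0])

```text
clock: 32.6
tcp_pos: [582.2, -43.1, 58.9]
tcp_rot: [0.002, 0.823, 0.568, 0.001]
force: [0.4, -0.2, -1.0]
finger_gap: 22.8
```

Emit:
servo_tool(plan=[0,0,0,0,0,0,0,0,0,0,0,0,0,0,0,0,0,0,0,0,0,0,0,0,0,0,0,0,0,0], fingers=-0.05)

```text
clock: 33.22
tcp_pos: [582.4, -43.1, 59.0]
tcp_rot: [0.002, 0.823, 0.568, 0.001]
force: [-0.2, -0.6, 0.4]
finger_gap: 40.5
```

Emit:
servo_tool(plan=[0,0,-0.5,0,0,0,0,0,-1.5,0,0,0,0,0,-3,0,0,0,0,0,-3.5,0,0,0,0,0,-3,0,0,0])

```text
clock: 33.85
tcp_pos: [580.7, -42.9, 179.1]
tcp_rot: [0.001, 0.823, 0.568, 0.001]
force: [-0.0, 0.1, -0.2]
finger_gap: 40.6
```

```bash
python3 -c "
from h import *
plan([447,-360,210],123.2,7)
im,d=cams.camera('wrist');cv2.imwrite('pics/w19.png',im)
"
```

```text
pos [580.7 -42.9 179.1] yaw 69.3 t 33.85 rv [  0.1   0.1 -53.9]
[-4.91, -0.18, -0.44, 0.0, 0.0, -7.7]
[-4.84, -0.84, -0.44, 0.0, 0.0, -7.7]
[-4.69, -1.48, -0.44, 0.0, 0.0, -7.7]
[-4.45, -2.1, -0.44, 0.0, 0.0, -7.7]
[-4.13, -2.67, -0.44, 0.0, 0.0, -7.7]
[-3.73, -3.2, -0.44, 0.0, 0.0, -7.7]
[-3.27, -3.67, -0.44, 0.0, 0.0, -7.7]
```

View pics/w19.png

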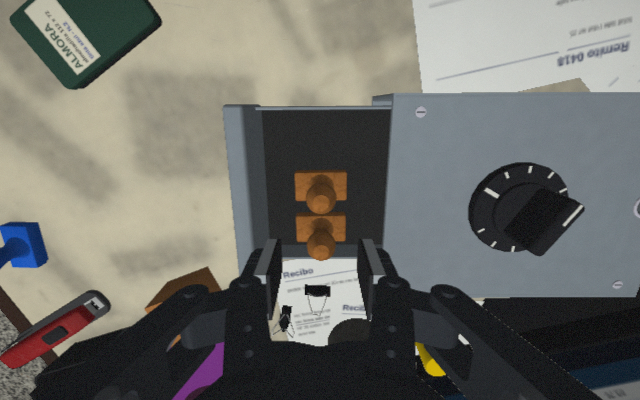

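Both stand in the drawer. Now the third.

Emit:
servo_tool(plan=[-4.9,-0.2,-0.5,0,0,-7.7,-4.8,-0.8,-0.5,0,0,-7.7,-4.7,-1.5,-0.5,0,0,-7.7,-4.4,-2.1,-0.5,0,0,-7.7,-4.1,-2.7,-0.5,0,0,-7.7], fingers=0.2)

```text
clock: 34.52
tcp_pos: [487.5, -272.9, 214.7]
tcp_rot: [0.007, 0.579, 0.815, 0.003]
force: [0.2, 0.5, -0.4]
finger_gap: 51.3
```

Emit:
servo_tool(plan=[-3.7,-3.2,-0.4,0,0,-7.7,-2.5,-3,-0.4,0,0,-6,0,0,0,0,0,0,0,0,0,0,0,0,0,0,0,0,0,0])

```text
clock: 35.15
tcp_pos: [451.8, -358.8, 227.1]
tcp_rot: [0.009, 0.475, 0.88, 0.002]
force: [0.5, 0.2, -0.0]
finger_gap: 51.3
```

```bash
python3 -c "
from h import *
plan([442.4,-381.7,120],123.2,5)
p=cams.camera_params('wrist');im,d=cams.camera('wrist');cv2.imwrite('pics/w20.png',im)
print(proj('wrist',[442.4,-381.7,53],p));np.save('w20.npy',np.r_[p['position'],p['rotation']])
"
```

```text
pos [ 451.8 -358.8  227.1] yaw 123.2 t 35.15 rv [0.7 0.9 0. ]
[-0.25, -0.43, 2.14, 0.1, 0.2, 0.0]
[-0.25, -0.43, 2.14, 0.1, 0.2, 0.0]
[-0.26, -0.42, 2.14, 0.1, 0.2, 0.0]
[-0.27, -0.42, 2.14, 0.1, 0.2, 0.0]
[-0.27, -0.41, 2.14, 0.1, 0.2, 0.0]
[307.86187494 159.29342204]
```

View pics/w20.png

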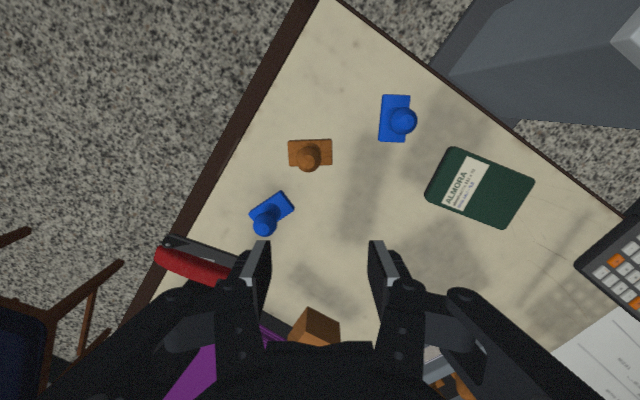

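Emit:
servo_tool(plan=[-0.25,-0.5,2.1,0.2,0.2,0,-0.3,-0.5,2.1,0.2,0.2,0,-0.3,-0.5,2.1,0.2,0.2,0,-0.3,-0.3,2.1,0,0.1,0,0,0,1.2,0,0,0])

```text
clock: 35.83
tcp_pos: [446.7, -375.6, 129.7]
tcp_rot: [0.002, 0.474, 0.881, -0.0]
force: [-0.8, 0.5, 0.4]
finger_gap: 51.3
```

```bash
python3 -c "
from h import *
plan([442.4,-381.7,45],123.2,5)
"
```

```text
pos [ 446.7 -375.6  129.7] yaw 123.5 t 35.83 rv [0.1 0.3 0.3]
[-0.05, -0.14, 1.69, 0.0, 0.1, 0.1]
[-0.05, -0.14, 1.69, 0.0, 0.1, 0.1]
[-0.05, -0.14, 1.69, 0.0, 0.1, 0.1]
[-0.05, -0.14, 1.69, 0.0, 0.1, 0.1]
[-0.05, -0.14, 1.69, 0.0, 0.1, 0.1]
```

Emit:
servo_tool(plan=[-0.15,-0.3,1.0,0,0.1,0,-0.1,-0.3,2,0,0.1,0,0,-0.1,2,0,0,0,0,0,2,0,0,0,0,0,0.8,0,0,0])

```text
clock: 36.45
tcp_pos: [443.9, -381.3, 50.6]
tcp_rot: [0.002, 0.473, 0.881, 0.0]
force: [-0.5, 0.6, 0.0]
finger_gap: 50.8
```

```bash
python3 -c "
from h import *
plan([442.4,-381.7,45],123.2,1)
im,d=cams.camera('wrist');crop(im,220,180,420,330,4,'pics/w21.png')
"
```

```text
pos [ 443.9 -381.3   50.6] yaw 123.6 t 36.45 rv [0.2 0.2 0.4]
[0.05, -0.15, 0.56, 0.2, 0.2, 0.4]
```

View pics/w21.png

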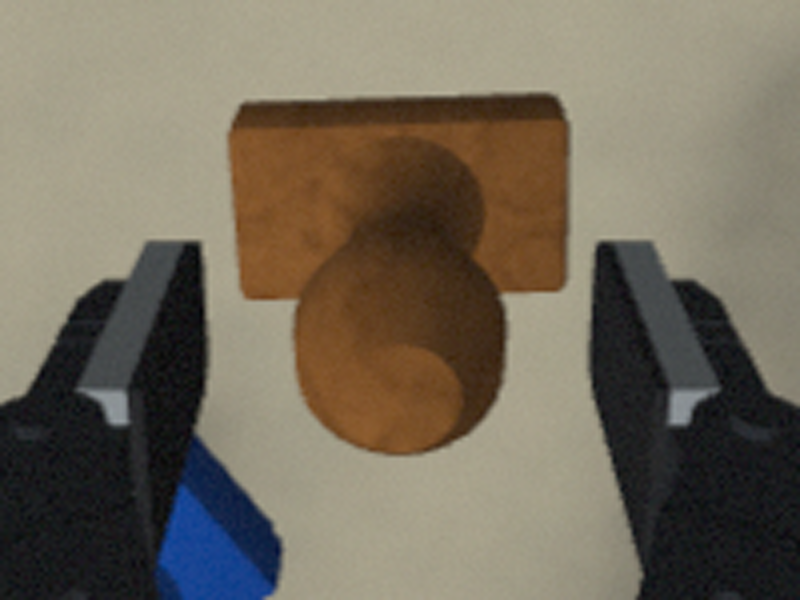

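Emit:
servo_tool(plan=[0,-0.15,0.4,0,0,0.3,0,0,0.1,0,0,0,0,0,0,0,0,0,0,0,0,0,0,0,0,0,0,0,0,0])

```text
clock: 37.12
tcp_pos: [443.7, -383.0, 47.1]
tcp_rot: [0.004, 0.475, 0.88, 0.0]
force: [-0.2, 0.1, 0.4]
finger_gap: 51.3
```

Emit:
servo_tool(plan=[0,0,0,0,0,0,0,0,0,0,0,0,0,0,0,0,0,0,0,0,0,0,0,0,0,0,0,0,0,0], fingers=-1)

```text
clock: 37.75
tcp_pos: [443.8, -382.9, 47.5]
tcp_rot: [0.004, 0.475, 0.88, 0.0]
force: [-0.8, 0.2, 1.8]
finger_gap: 23.2
```

Emit:
servo_tool(plan=[0,0,-1,0,0,0,0,0,-3,0,0,0,0,0,-3.5,0,0,0,0,0,-3.5,0,0,0,0,0,-2,0,0,0])

```text
clock: 38.38
tcp_pos: [441.9, -381.9, 182.3]
tcp_rot: [0.003, 0.475, 0.88, 0.0]
force: [0.7, -0.5, -1.0]
finger_gap: 22.7
```

```bash
python3 -c "
from h import *
plan([*U2W(-153,45),180],UA,7)
im,d=cams.camera('wrist');crop(im,220,180,420,330,3,'pics/w22.png')
"
```

```text
pos [ 441.9 -381.9  182.3] yaw 123.3 t 38.38 rv [ 0.3  0.1 54. ]
[3.49, 3.94, 0.03, 0.0, 0.0, 7.7]
[3.99, 3.43, 0.03, 0.0, 0.0, 7.7]
[4.41, 2.87, 0.03, 0.0, 0.0, 7.7]
[4.76, 2.25, 0.03, 0.0, 0.0, 7.7]
[5.02, 1.59, 0.03, 0.0, 0.0, 7.7]
[5.19, 0.9, 0.03, 0.0, 0.0, 7.7]
[5.26, 0.2, 0.03, 0.0, 0.0, 7.7]
```

View pics/w22.png

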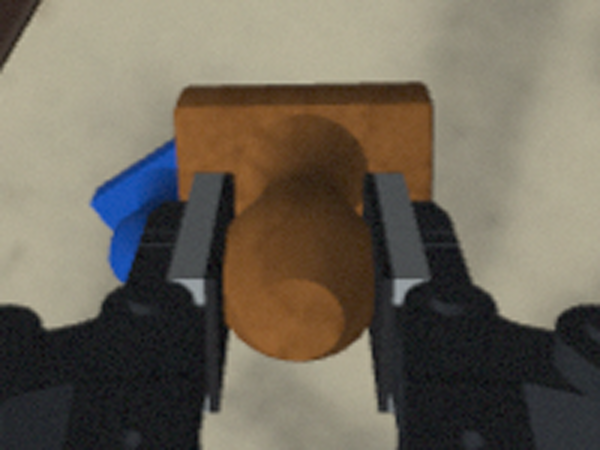

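Held (underside = TCP−47.5, so place at TCP ≈59.5).

Emit:
servo_tool(plan=[3.5,3.9,0,0,0,7.7,4,3.4,0,0,0,7.7,4.4,2.9,0,0,0,7.7,4.8,2.2,0,0,0,7.7,5,1.6,0,0,0,7.7])

```text
clock: 39.05
tcp_pos: [513.6, -125.3, 185.0]
tcp_rot: [0.005, 0.747, 0.664, 0.002]
force: [1.6, -0.7, -0.2]
finger_gap: 23.0
```

Emit:
servo_tool(plan=[5.1,0.9,0,0,0,7.7,4,0.2,0,0,0,6,0,0,0,0,0,0,0,0,0,0,0,0,0,0,0,0,0,0])

```text
clock: 39.67
tcp_pos: [540.9, -32.4, 184.8]
tcp_rot: [0.005, 0.823, 0.568, 0.002]
force: [-1.1, -0.0, -1.1]
finger_gap: 23.1
```

```bash
python3 -c "
from h import *
plan([*U2W(-153,45),115],UA,5)
"
```

```text
pos [540.9 -32.4 184.8] yaw 69.3 t 39.67 rv [ 0.6  0.1 -0. ]
[0.1, -0.11, 1.39, 0.1, 0.0, -0.0]
[0.1, -0.1, 1.39, 0.1, 0.0, -0.0]
[0.1, -0.1, 1.39, 0.1, 0.0, -0.0]
[0.1, -0.1, 1.4, 0.1, 0.0, -0.0]
[0.1, -0.09, 1.4, 0.1, 0.0, -0.0]
```

Emit:
servo_tool(plan=[0.15,-0.15,1.2,0.2,0,0,0.15,-0.15,1.5,0.2,0,0,0.1,-0.1,1.5,0.1,0,0,0,0,1.4,0,0,0,0,0,0.8,0,0,0])

```text
clock: 40.3
tcp_pos: [537.8, -29.0, 115.6]
tcp_rot: [0.001, 0.823, 0.568, -0.001]
force: [0.5, -0.9, -0.6]
finger_gap: 22.8
```

```bash
python3 -c "
from h import *
plan([*U2W(-153,45),64],UA,5); print(W2U(monitor.read_state()['tcp_pos']))
im,d=cams.camera('wrist');cv2.imwrite('pics/w23.png',im)
"
```

```text
pos [537.8 -29.  115.6] yaw 69.2 t 40.3 rv [ 0.   0.1 -0.1]
[0.06, -0.01, 1.03, 0.0, 0.0, -0.0]
[0.06, -0.01, 1.03, 0.0, 0.0, -0.0]
[0.06, -0.01, 1.03, 0.0, 0.0, -0.0]
[0.06, -0.01, 1.03, 0.0, 0.0, -0.0]
[0.06, -0.01, 1.03, 0.0, 0.0, -0.0]
[-155.75883583   44.55388044]
```

View pics/w23.png

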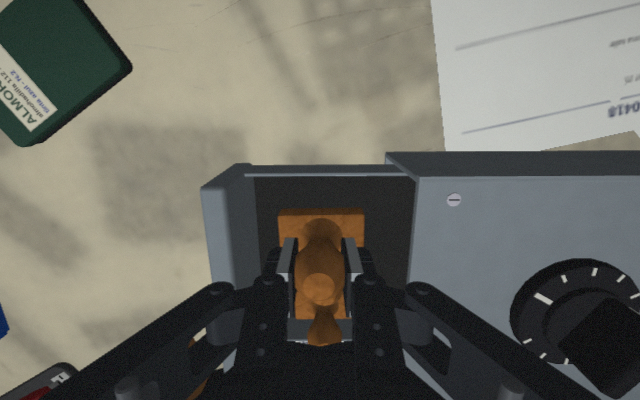

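Emit:
servo_tool(plan=[0.2,0,1.0,0,0,0,0.1,0,1.1,0,0,0,0,0,1.1,0,0,0,0,0,1.0,0,0,0,0,0,0.5,0,0,0])

```text
clock: 40.98
tcp_pos: [539.0, -26.0, 65.1]
tcp_rot: [0.001, 0.823, 0.568, -0.001]
force: [-0.0, 0.8, -0.7]
finger_gap: 22.8
```

```bash
python3 -c "
from h import *
plan([*U2W(-153,45),59.5],UA,1); print(W2U(monitor.read_state()['tcp_pos']))
"
```

```text
pos [539.  -26.   65.1] yaw 69.2 t 40.98 rv [ 0.   0.1 -0.1]
[-0.05, -0.06, 0.56, 0.0, 0.1, -0.1]
[-152.50597299   44.42197167]
```

Emit:
servo_tool(plan=[0,0,0.3,0,0,0,0,0,0.2,0,0,0,0,0,0.1,0,0,0,0,0,0,0,0,0,0,0,0,0,0,0])

```text
clock: 41.6
tcp_pos: [539.9, -25.9, 59.8]
tcp_rot: [0.001, 0.823, 0.568, 0.0]
force: [-0.2, 0.8, -0.3]
finger_gap: 22.8
```

Emit:
servo_tool(plan=[0,0,0,0,0,0,0,0,0,0,0,0,0,0,0,0,0,0,0,0,0,0,0,0,0,0,0,0,0,0], fingers=-0.05)

```text
clock: 42.22
tcp_pos: [540.1, -26.0, 59.9]
tcp_rot: [0.001, 0.823, 0.568, 0.0]
force: [0.3, -0.1, 0.1]
finger_gap: 40.6
```

Emit:
servo_tool(plan=[0,0,-0.5,0,0,0,0,0,-1.5,0,0,0,0,0,-3,0,0,0,0,0,-3.5,0,0,0,0,0,-3,0,0,0])

```text
clock: 42.85
tcp_pos: [538.7, -25.7, 180.0]
tcp_rot: [0.001, 0.823, 0.568, -0.001]
force: [1.6, -0.7, 0.1]
finger_gap: 40.4
```

```bash
python3 -c "
from h import *
st=monitor.read_state();print(st['joint_positions'],W2U(st['tcp_pos']))
plan([*U2W(-275,0),180],UA,5)
for n in ('wrist','scene','top'):
  im,d=cams.camera(n);cv2.imwrite('pics/b_%s.png'%n,im)
"
```

```text
[-0.04642096  0.31196945 -0.0616652   1.19717656 -0.00207754  0.31700139] [-152.35265312   44.86912923]
pos [538.7 -25.7 180. ] yaw 69.2 t 42.85 rv [ 0.   0.1 -0.1]
[-2.45, 0.9, 0.01, 0.0, 0.0, -0.0]
[-2.45, 0.9, 0.0, 0.0, 0.0, -0.0]
[-2.45, 0.9, 0.0, 0.0, 0.0, -0.0]
[-2.45, 0.9, 0.0, 0.0, 0.0, -0.0]
[-2.45, 0.9, 0.0, 0.0, 0.0, -0.0]
```

View pics/b_wrist.png

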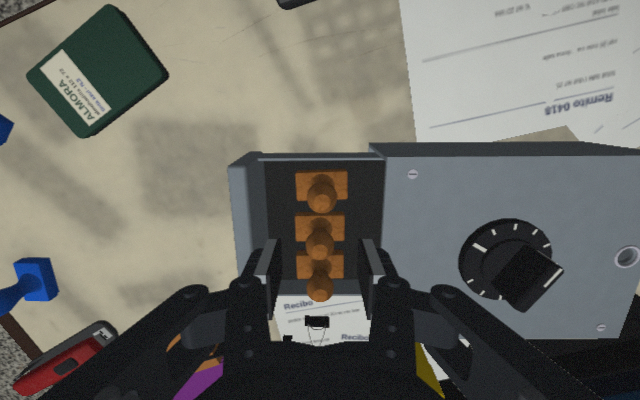

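View pics/b_scene.png

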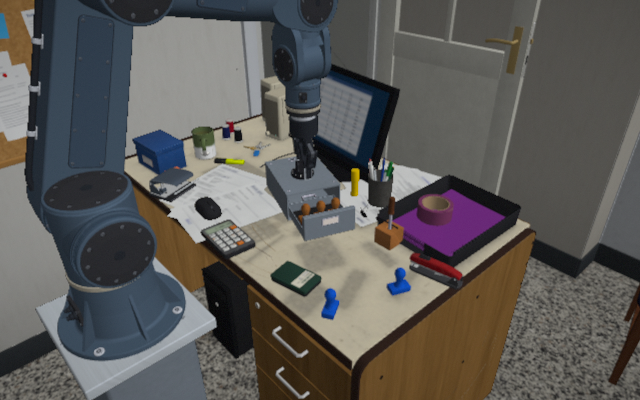

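```bash
python3 -c "
from h import *
plan([*U2W(-270,0),180],159.3,9)
"
```

```text
pos [539.6 -25.7 180. ] yaw 69.2 t 43.0 rv [  0.1   0.2 -90.1]
[-1.31, 0.49, 0.0, 0.0, 0.0, -10.0]
[-1.38, 0.26, 0.0, 0.0, 0.0, -10.0]
[-1.4, 0.01, 0.0, 0.0, 0.0, -10.0]
[-1.38, -0.23, 0.0, 0.0, 0.0, -10.0]
[-1.32, -0.47, 0.0, 0.0, 0.0, -10.0]
[-1.22, -0.69, 0.0, 0.0, 0.0, -10.0]
[-1.08, -0.89, -0.0, 0.0, 0.0, -10.0]
[-0.91, -1.06, -0.0, 0.0, 0.0, -10.0]
[-0.71, -1.21, -0.0, 0.0, 0.0, -10.0]
```

View pics/b_top.png

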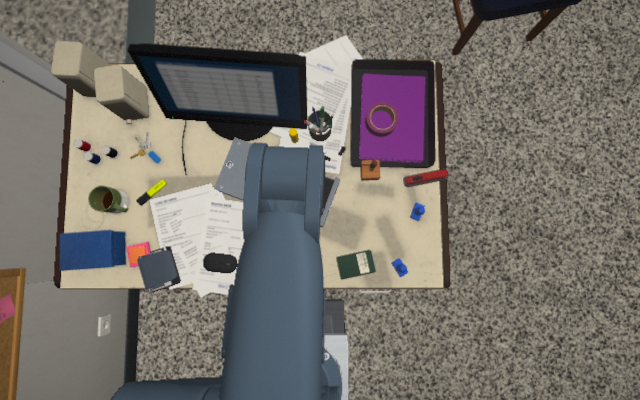

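Emit:
servo_tool(plan=[-1.3,0.5,-0.1,0,0,-10,-1.4,0.3,-0.1,0,0,-10,-1.4,0,0,0,0,-10,-1.4,-0.2,0,0,0,-10,-1.3,-0.5,0,0,0,-10], fingers=-1)

```text
clock: 43.62
tcp_pos: [538.5, -96.9, 180.6]
tcp_rot: [-0.0, 0.494, 0.869, -0.001]
force: [-0.8, -1.3, 0.3]
finger_gap: 0.1
```

Emit:
servo_tool(plan=[-1.2,-0.7,0,0,0,-10,-1.1,-0.9,0,0,0,-10,-0.9,-1.1,0,0,0,-10,-0.4,-0.7,0,0,0,-6,0,0,0,0,0,0])

```text
clock: 44.25
tcp_pos: [537.3, -149.2, 178.3]
tcp_rot: [-0.003, 0.191, 0.982, -0.001]
force: [0.6, -0.3, 0.1]
finger_gap: -0.2
```

```bash
python3 -c "
from h import *
plan([*U2W(-270,0),50],159.3,5)
"
```

```text
pos [ 537.3 -149.2  178.3] yaw 158.0 t 44.25 rv [-0.2 -0.3 -1.3]
[-0.07, -0.02, 2.57, -0.0, -0.1, -0.3]
[-0.06, -0.02, 2.57, -0.0, -0.1, -0.3]
[-0.06, -0.03, 2.57, -0.0, -0.1, -0.3]
[-0.06, -0.03, 2.57, -0.0, -0.1, -0.3]
[-0.05, -0.03, 2.57, -0.0, -0.1, -0.3]
```

Emit:
servo_tool(plan=[-0.1,0,2,0,-0.1,-0.4,-0.1,0,2.8,0,-0.1,-0.4,-0.1,0,2.8,0,0,-0.4,0,0,2.8,0,0,0,0,0,1.5,0,0,0])

```text
clock: 44.88
tcp_pos: [539.5, -148.6, 56.2]
tcp_rot: [-0.001, 0.187, 0.982, -0.001]
force: [0.1, -0.1, 0.8]
finger_gap: 0.1
```

```bash
python3 -c "
from h import *
plan([*U2W(-240,0),50],159.3,5);print(W2U(monitor.read_state()['tcp_pos']))
im,d=cams.camera('wrist');cv2.imwrite('pics/w24.png',im)
"
```

```text
pos [ 539.5 -148.6   56.2] yaw 158.4 t 44.88 rv [-0.1 -0.1 -0.9]
[-0.01, 0.54, 0.12, -0.0, -0.0, -0.2]
[-0.01, 0.54, 0.12, -0.0, -0.0, -0.2]
[-0.01, 0.54, 0.12, -0.0, -0.0, -0.2]
[-0.01, 0.54, 0.12, -0.0, -0.0, -0.2]
[-0.01, 0.54, 0.12, -0.0, -0.0, -0.2]
[-267.02687929    0.67161856]
```

View pics/w24.png

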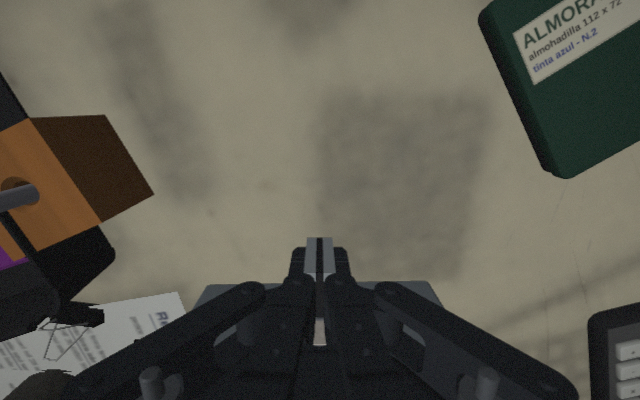

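Emit:
servo_tool(plan=[0,0.9,0.05,0,0,-0.3,0,0.9,0,0,0,-0.3,0,0.6,0,0,0,-0.2,0,0.4,0,0,0,0,0,0.4,0,0,0,0])

```text
clock: 45.55
tcp_pos: [552.6, -116.8, 56.8]
tcp_rot: [-0.0, 0.18, 0.984, -0.001]
force: [-1.8, -4.6, -2.5]
finger_gap: -0.2
```

Emit:
servo_tool(plan=[0,0.5,0,0,0,0,0,0.5,0,0,0,0,0,0.5,0,0,0,0,0,0.6,0,0,0,0,0,0.6,0,0,0,0])

```text
clock: 46.18
tcp_pos: [562.3, -90.8, 56.8]
tcp_rot: [-0.001, 0.181, 0.983, -0.002]
force: [-2.8, -4.8, -0.4]
finger_gap: 0.2
```

```bash
python3 -c "
from h import *
plan([*U2W(-118,0),50],159.3,5);print(W2U(monitor.read_state()['tcp_pos']),monitor.read_state()['force'])
im,d=cams.camera('scene');crop(im,230,120,390,240,5,'pics/s4.png')
"
```

```text
pos [562.3 -90.8  56.8] yaw 159.1 t 46.17 rv [-0.2 -0.  -0.2]
[0.01, 1.74, 0.13, -0.0, -0.0, -0.0]
[0.01, 1.74, 0.13, -0.0, -0.0, -0.0]
[0.01, 1.74, 0.13, -0.0, -0.0, -0.0]
[0.01, 1.74, 0.13, -0.0, -0.0, -0.0]
[0.01, 1.74, 0.13, -0.0, -0.0, -0.0]
[-204.992147     -0.24861494] [-2.79928016 -4.75207441 -0.36653291]
```

View pics/s4.png

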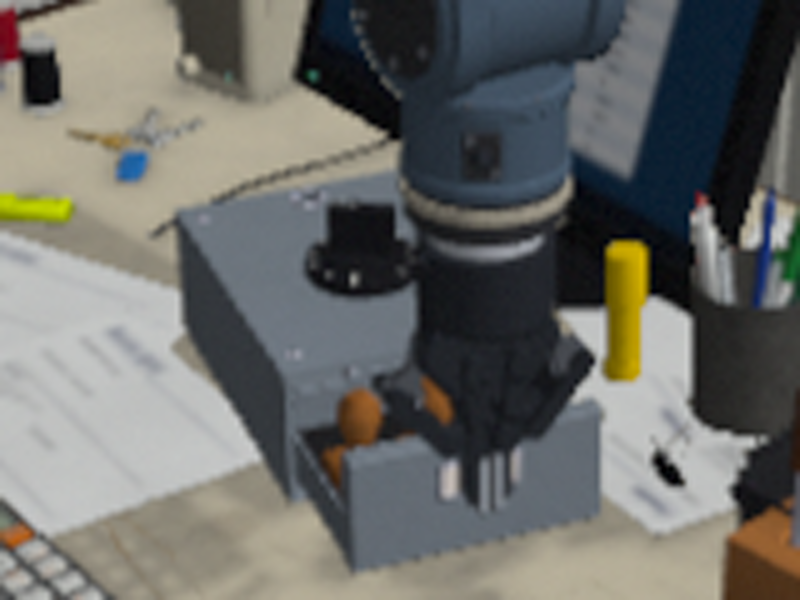

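Emit:
servo_tool(plan=[0,0.6,0,0,0,0,0,0.6,0,0,0,0,0,0.6,0,0,0,0,0,0.6,0,0,0,0,0,0.6,0,0,0,0])

```text
clock: 46.85
tcp_pos: [573.0, -62.0, 56.7]
tcp_rot: [-0.001, 0.181, 0.983, -0.003]
force: [-2.4, -6.1, 1.4]
finger_gap: 0.2
```

Emit:
servo_tool(plan=[0,0.6,0,0,0,0,0,0.6,0,0,0,0,0,0.6,0,0,0,0,0,0.6,0,0,0,0,0,0.6,0,0,0,0])

```text
clock: 47.48
tcp_pos: [583.4, -34.1, 56.7]
tcp_rot: [-0.001, 0.182, 0.983, -0.004]
force: [-3.4, -6.6, 1.6]
finger_gap: 0.1
```

```bash
python3 -c "
from h import *
plan([*U2W(-118,0),50],159.3,5);print(W2U(monitor.read_state()['tcp_pos']),monitor.read_state()['force'])
"
```

```text
pos [583.4 -34.1  56.7] yaw 159.0 t 47.48 rv [-0.5 -0.1 -0.3]
[0.0, 0.53, 0.13, -0.1, -0.0, -0.1]
[0.0, 0.53, 0.13, -0.1, -0.0, -0.1]
[0.0, 0.53, 0.13, -0.1, -0.0, -0.1]
[-0.0, 0.53, 0.13, -0.1, -0.0, -0.1]
[-0.0, 0.53, 0.13, -0.1, -0.0, -0.1]
[-1.44452940e+02  4.83117287e-02] [-3.41007945 -6.5544309   1.63855474]
```

Emit:
servo_tool(plan=[0,0.6,0,0,0,0,0,0.6,0,0,0,0,0,0.5,0,0,0,0,0,0.4,0,0,0,0,0,0.3,0,0,0,0])

```text
clock: 48.1
tcp_pos: [590.8, -14.2, 56.8]
tcp_rot: [-0.002, 0.183, 0.983, -0.007]
force: [-2.8, -5.3, 1.7]
finger_gap: 0.1
```

```bash
python3 -c "
from h import *
plan([*U2W(-118,0),50],159.3,5);print(W2U(monitor.read_state()['tcp_pos']),monitor.read_state()['force'])
"
```

```text
pos [590.8 -14.2  56.8] yaw 158.9 t 48.1 rv [-0.9 -0.1 -0.4]
[-0.0, 0.11, 0.13, -0.2, -0.0, -0.1]
[-0.0, 0.11, 0.13, -0.2, -0.0, -0.1]
[-0.0, 0.11, 0.13, -0.2, -0.0, -0.1]
[-0.0, 0.11, 0.13, -0.2, -0.0, -0.1]
[-0.0, 0.1, 0.13, -0.2, -0.0, -0.1]
[-123.20921737    0.16266042] [-2.79697832 -5.32383209  1.7100452 ]
```

Emit:
servo_tool(plan=[0,0.3,0,-0.2,0,0,0,0.3,0,-0.2,0,0,0,0.3,0,-0.2,0,0,0,0.3,0,0,0,0,0,0.3,0,0,0,0])

```text
clock: 48.72
tcp_pos: [592.4, -9.3, 57.0]
tcp_rot: [-0.003, 0.187, 0.982, -0.012]
force: [-12.1, -27.2, 8.7]
finger_gap: -0.2
```

```bash
python3 -c "
from h import *
print(W2U(monitor.read_state()['tcp_pos']),monitor.read_state()['force'])
"
```

```text
[-118.04388296    0.34935177] [-12.06268734 -27.15059972   8.72036623]
```

Emit:
servo_tool(plan=[0,-0.2,0,0,0,0,0,-0.2,0,0,0,0,0,-0.4,0,0,0,0,0,-0.8,0,0,0,0,0,-1.5,0,0,0,0])

```text
clock: 49.35
tcp_pos: [581.0, -38.7, 58.1]
tcp_rot: [-0.002, 0.186, 0.982, -0.011]
force: [-0.2, 0.3, 0.5]
finger_gap: 0.1
```

Emit:
servo_tool(plan=[0,-2,-1,0,0,0,0,-2,-3,0,0,0,0,-1,-4,0,0,0,0,-1,-4,0,0,0,0,0,-3,0,0,0])

```text
clock: 49.98
tcp_pos: [555.4, -98.9, 214.9]
tcp_rot: [-0.004, 0.188, 0.982, -0.012]
force: [0.1, 1.2, 0.2]
finger_gap: -0.4
```

```bash
python3 -c "
from h import *
st=monitor.read_state();print(W2U(st['tcp_pos']),st['tcp_pos'],st['joint_positions'])
p=cams.camera_params('wrist');np.save('w25.npy',np.r_[p['position'],p['rotation']])
for n in ('wrist','scene'):
  im,d=cams.camera(n);cv2.imwrite('pics/c_%s.png'%n,im)
crop(im,230,120,390,240,5,'pics/s5.png')
"
```

```text
[-214.9870201     3.31378965] [555.40763191 -98.93698337 214.94154573] [-0.1639388   0.35944136  0.09357169  1.31276232 -0.0228677  -1.35654777]
```

View pics/s5.png

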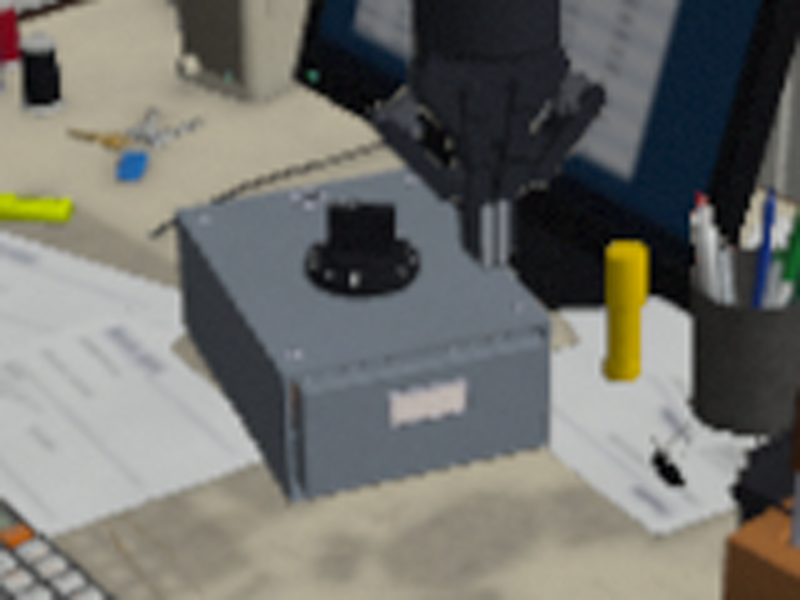

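View pics/c_wrist.png

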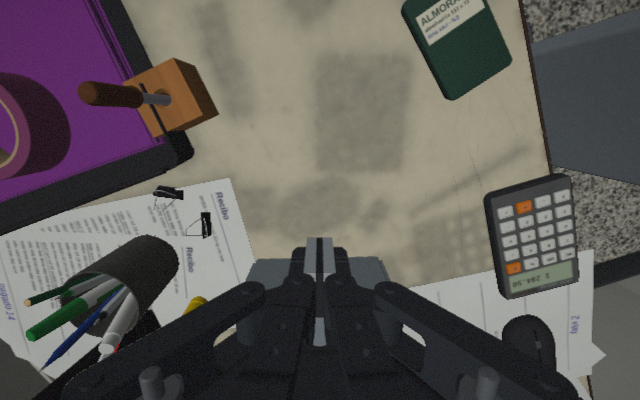

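```bash
python3 -c "
from h import *
a=np.load('w3.npy');p=dict(K=cams.camera_params('wrist')['K'],position=a[:3],rotation=a[3:])
f=lambda q,z: onz('wrist',235+q[0]/6,30+q[1]/6,z,p)[:2]
A=f((262,290),139);B=f((187,190),139);d=B-A;print('pointer yaw',np.degrees(np.arctan2(d[1],d[0])),A,B)
# bar ends
E1=f((208,190),139);E2=f((368,425),139);print('bar mid',(E1+E2)/2, np.linalg.norm(E1-E2))
C=np.array([634.5,101])
for n,q in [('zero',(175,447)),('3',(172,158)),('6',(458,192)),('9',(432,490)),('10',(341,531))]:
    d=f(q,102)-C; print(n,np.degrees(np.arctan2(d[1],d[0])))
"
```

```text
pointer yaw 128.04583341996448 [631.76732273 102.68697086] [621.77662582 115.45341643]
bar mid [635.57853464 100.13362408] 37.65985858469215
zero -138.1744091135355
3 131.2884357280454
6 38.33519838017027
9 -52.399010162182
10 -81.48106766910954
```

```bash
python3 -c "
from h import *
plan([634.5,101,215],-140.7,7)
"
```

```text
pos [556.9 -98.7 216.6] yaw 158.4 t 50.08 rv [ -1.2  -0.6 -60.9]
[0.02, 3.06, -0.05, -0.2, -0.1, -8.7]
[-0.44, 3.03, -0.04, -0.2, -0.1, -8.7]
[-0.9, 2.93, -0.03, -0.2, -0.1, -8.7]
[-1.33, 2.76, -0.02, -0.2, -0.1, -8.7]
[-1.73, 2.53, -0.01, -0.2, -0.1, -8.7]
[-2.09, 2.23, 0.0, -0.2, -0.1, -8.7]
[-2.41, 1.89, 0.01, -0.2, -0.1, -8.7]
```

Emit:
servo_tool(plan=[0,3.1,-0.2,-0.2,-0.1,-8.7,-0.4,3,-0.2,-0.2,-0.1,-8.7,-0.9,2.9,0,-0.2,-0.1,-8.7,-1.3,2.8,0,-0.2,-0.1,-8.7,-1.7,2.5,0,-0.2,-0.1,-8.7], fingers=0)

```text
clock: 50.7
tcp_pos: [610.0, 41.8, 219.0]
tcp_rot: [0.0, -0.198, 0.98, -0.003]
force: [-0.3, -0.2, 0.7]
finger_gap: 42.6
```

Emit:
servo_tool(plan=[-2.1,2.2,0,-0.2,-0.1,-8.7,-1.7,1.3,0,-0.1,-0.1,-5,0,0,0,0,0,0,0,0,0,0,0,0,0,0,0,0,0,0])

```text
clock: 51.32
tcp_pos: [627.7, 88.7, 217.9]
tcp_rot: [0.0, -0.317, 0.949, 0.001]
force: [-0.7, -0.1, -0.9]
finger_gap: 42.6
```

```bash
python3 -c "
from h import *
plan([634.5,101,160],-140.7,5);print(monitor.read_state()['joint_positions'])
p=cams.camera_params('wrist');np.save('w26.npy',np.r_[p['position'],p['rotation']])
im,d=cams.camera('wrist');cv2.imwrite('pics/w26.png',im)
"
```

```text
pos [627.7  88.7 217.9] yaw -143.1 t 51.33 rv [ 0.1  0.  -2.4]
[-0.26, 0.11, 1.16, 0.0, 0.0, -0.5]
[-0.26, 0.11, 1.16, 0.0, 0.0, -0.5]
[-0.26, 0.11, 1.16, 0.0, 0.0, -0.5]
[-0.26, 0.11, 1.16, 0.0, 0.0, -0.5]
[-0.26, 0.11, 1.16, 0.0, 0.0, -0.5]
[ 1.39748360e-01  5.05761705e-01  3.22351635e-01  1.38754867e+00
  1.21412545e-03 -2.07563236e+00]
```

View pics/w26.png

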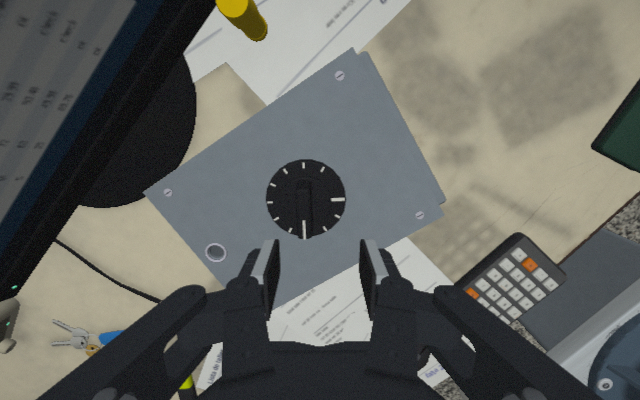

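```bash
python3 -c "
from h import *
im=cv2.imread('pics/w26.png'); crop(im,255,145,355,245,6,'pics/w26c.png')
a=np.load('w26.npy');p=dict(K=cams.camera_params('wrist')['K'],position=a[:3],rotation=a[3:])
print(onz('wrist',305.7,199.5,102,p))
"
```

```text
[634.12114731  99.33065687 102.        ]
```

View pics/w26c.png

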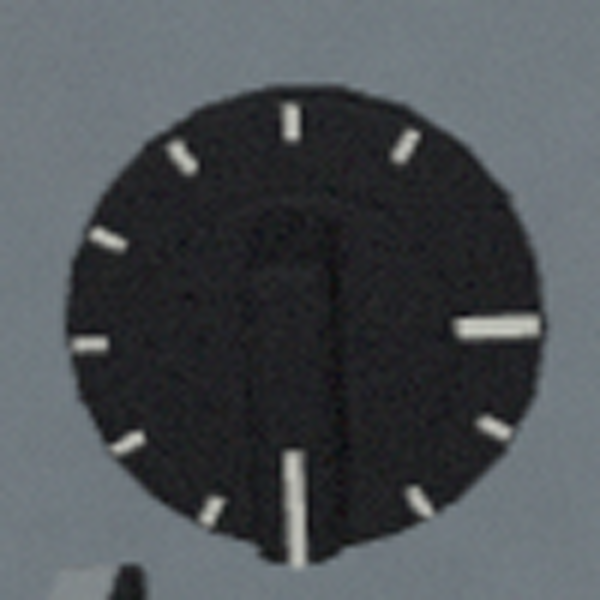

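```bash
python3 -c "
from h import *
plan([634.3,100.3,165],-141.2,5)
"
```

```text
pos [627.7  88.6 218. ] yaw -143.1 t 51.38 rv [ 0.1  0.  -1.9]
[-0.24, 0.11, 1.06, 0.0, 0.0, -0.4]
[-0.25, 0.11, 1.06, 0.0, 0.0, -0.4]
[-0.25, 0.1, 1.06, 0.0, 0.0, -0.4]
[-0.25, 0.1, 1.06, 0.0, 0.0, -0.4]
[-0.25, 0.1, 1.06, 0.0, 0.0, -0.4]
```

Emit:
servo_tool(plan=[-0.4,0.15,1.1,0,0,-0.6,-0.4,0.15,1.1,0,0,-0.6,-0.3,0.15,1.1,0,0,-0.6,-0.1,0,1,0,0,0,0,0,0.4,0,0,0])

```text
clock: 52.0
tcp_pos: [634.4, 99.6, 166.9]
tcp_rot: [-0.0, -0.332, 0.943, 0.001]
force: [0.0, 0.8, 0.2]
finger_gap: 42.4
```

Emit:
servo_tool(plan=[0,0,0,0,0,0,0,0,0,0,0,0,0,0,0,0,0,0,0,0,0,0,0,0,0,0,0,0,0,0])

```text
clock: 52.62
tcp_pos: [634.8, 99.5, 167.8]
tcp_rot: [0.0, -0.332, 0.943, 0.0]
force: [-0.3, 0.2, -0.3]
finger_gap: 42.8
```

```bash
python3 -c "
from h import *
plan([634.3,100.3,122],-141.2,5)
p=cams.camera_params('wrist')
im,d=cams.camera('wrist');cv2.imwrite('pics/w27.png',im);crop(im,230,150,410,300,4,'pics/w27c.png')
print(proj('wrist',[634.3,100.3,102],p),proj('wrist',[634.3,100.3,139],p))
"
```

```text
pos [634.8  99.5 167.8] yaw -141.2 t 52.62 rv [ 0.  0. -0.]
[-0.0, 0.02, 0.92, 0.0, 0.0, -0.0]
[-0.0, 0.02, 0.92, 0.0, 0.0, -0.0]
[-0.0, 0.02, 0.92, 0.0, 0.0, -0.0]
[-0.0, 0.02, 0.92, 0.0, 0.0, -0.0]
[-0.0, 0.02, 0.92, 0.0, 0.0, -0.0]
[318.49611984 216.06876366] [318.369427   238.44725369]
```

View pics/w27c.png

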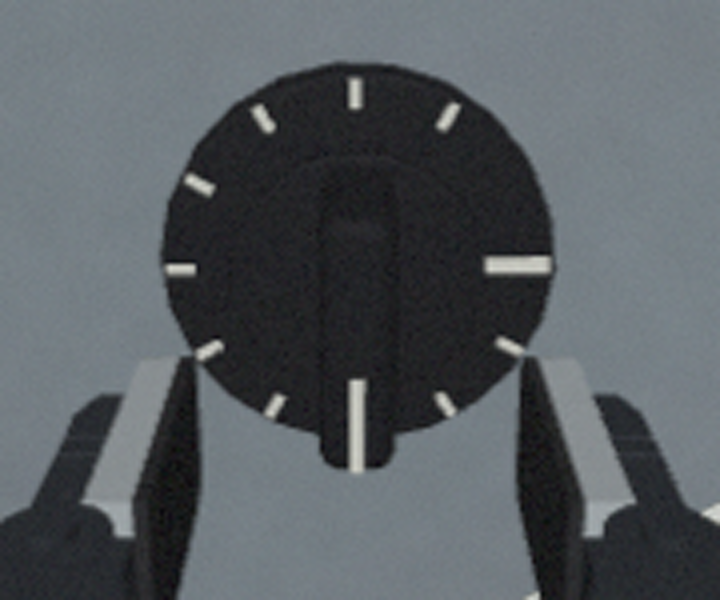

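Emit:
servo_tool(plan=[0,0,0.9,0,0,0,0,0.05,1.0,0,0,0,0,0,1.0,0,0,0,0,0,0.9,0,0,0,0,0,0.4,0,0,0])

```text
clock: 53.3
tcp_pos: [634.0, 99.9, 122.1]
tcp_rot: [-0.0, -0.332, 0.943, 0.001]
force: [0.5, 0.5, 0.8]
finger_gap: 42.9
```

```bash
python3 -c "
from h import *
plan([634.4,100.0,122],-141.2,1)
"
```

```text
pos [634.   99.9 122.1] yaw -141.2 t 53.3 rv [ 0.1 -0.  -0. ]
[-0.03, -0.02, 0.01, 0.1, -0.0, -0.0]
```

Emit:
servo_tool(plan=[0,0,0,0,0,0,0,0,0,0,0,0,0,0,0,0,0,0,0,0,0,0,0,0,0,0,0,0,0,0], fingers=-1)

```text
clock: 53.92
tcp_pos: [634.3, 100.3, 122.2]
tcp_rot: [-0.0, -0.332, 0.943, 0.001]
force: [1.5, 1.2, -4.2]
finger_gap: 10.6
```

```bash
python3 -c "
from h import *
st=monitor.read_state();plan([634.4,100.0,122],-141.2,1);print(st['force'],st['ft_torque'],st['joint_positions'])
"
```

```text
pos [634.3 100.3 122.2] yaw -141.2 t 53.92 rv [ 0.1  0.  -0. ]
[0.01, -0.03, 0.02, 0.1, 0.0, -0.0]
[ 1.50003565  1.24746292 -4.16655897] [ 0.03261508 -0.08513192  0.00855306] [ 1.56078520e-01  5.50716680e-01  1.52904332e-01  1.17338931e+00
  1.52963295e-03 -2.09166040e+00]
```

Gripped. Turn clockwise, first ~40° as a trial.

Emit:
servo_tool(plan=[0,0,0,0,0,8,0,0,0,0,0,8,0,0,0,0,0,8,0,0,0,0,0,8,0,0,0,0,0,4])

```text
clock: 54.55
tcp_pos: [634.7, 100.5, 122.2]
tcp_rot: [0.0, -0.015, 1.0, 0.001]
force: [0.7, 0.6, -3.7]
finger_gap: 11.0
```

```bash
python3 -c "
from h import *
st=monitor.read_state();plan([634.4,100.2,122],128.8,1);print(st['force'],st['ft_torque'])
im,d=cams.camera('wrist');cv2.imwrite('pics/w28.png',im);crop(im,230,150,410,300,4,'pics/w28c.png')
"
```

```text
pos [634.7 100.5 122.2] yaw -178.3 t 54.55 rv [ 0.1 -0.  52.9]
[0.03, -0.03, 0.02, 0.1, -0.0, 52.9]
[ 0.72861167  0.55828581 -3.65526605] [ 0.10495469 -0.16548693  0.14057081]
```

View pics/w28c.png

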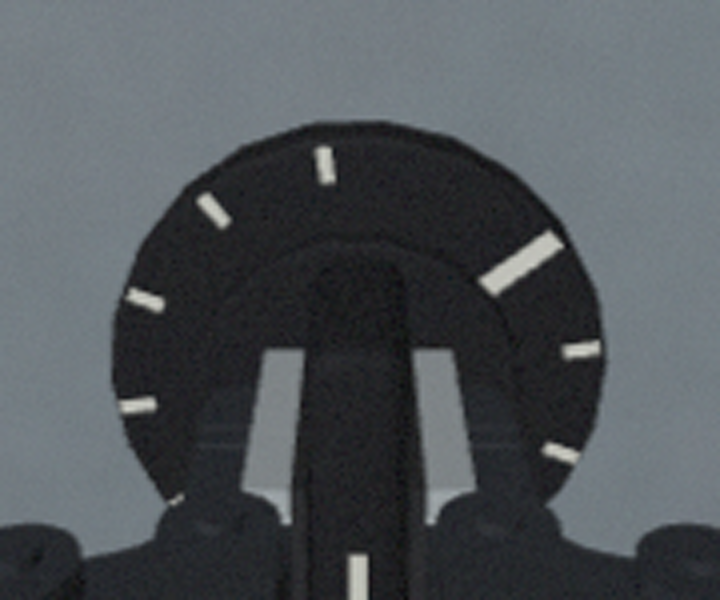

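Emit:
servo_tool(plan=[0,0,0,0,0,9,0,0,0,0,0,9,0,0,0,0,0,9,0,0,0,0,0,9,0,0,0,0,0,8])

```text
clock: 55.22
tcp_pos: [635.1, 100.3, 122.2]
tcp_rot: [0.0, 0.37, 0.929, 0.001]
force: [1.5, 0.7, -4.9]
finger_gap: 11.0
```

```bash
python3 -c "
from h import *
st=monitor.read_state();plan([634.4,100.2,122],128.8,1);print(st['force'],st['ft_torque'],st['joint_positions'][5])
"
```

```text
pos [635.1 100.3 122.2] yaw 136.6 t 55.23 rv [ 0.1 -0.   7.8]
[0.04, -0.06, 0.02, 0.1, -0.0, 7.8]
[ 1.48812809  0.68616251 -4.8816502 ] [ 0.08993354 -0.12854625  0.00176581] -0.6571326565778974
```

Emit:
servo_tool(plan=[0,0,0,0,0,4,0,0,0,0,0,3.5,0,0,0,0,0,0.5,0,0,0,0,0,0,0,0,0,0,0,0])

```text
clock: 55.85
tcp_pos: [635.2, 100.3, 122.2]
tcp_rot: [0.0, 0.433, 0.901, 0.001]
force: [1.4, 0.3, -3.9]
finger_gap: 11.1
```

Emit:
servo_tool(plan=[0,0,0,0,0,0,0,0,0,0,0,0,0,0,0,0,0,0,0,0,0,0,0,0,0,0,0,0,0,0], fingers=0)

```text
clock: 56.48
tcp_pos: [635.5, 100.2, 123.0]
tcp_rot: [0.001, 0.433, 0.901, 0.001]
force: [0.2, 0.4, -1.0]
finger_gap: 42.9
```

Emit:
servo_tool(plan=[0,0,-1,0,0,0,0,0,-2,0,0,0,0,0,-2.5,0,0,0,0,0,-2,0,0,0,0,0,-1,0,0,0])

```text
clock: 57.1
tcp_pos: [635.0, 100.0, 212.6]
tcp_rot: [0.001, 0.433, 0.901, 0.001]
force: [-0.5, 0.6, -0.2]
finger_gap: 42.6
```

```bash
python3 -c "
from h import *
st=monitor.read_state();plan([634.4,100.2,122],128.8,1)
im,d=cams.camera('wrist');cv2.imwrite('pics/w29.png',im);crop(im,230,130,410,280,4,'pics/w29c.png')
"
```

```text
pos [635.  100.  212.6] yaw 128.7 t 57.1 rv [ 0.1  0.  -0.1]
[0.05, -0.06, 9.06, 0.1, 0.0, -0.1]
```

View pics/w29c.png

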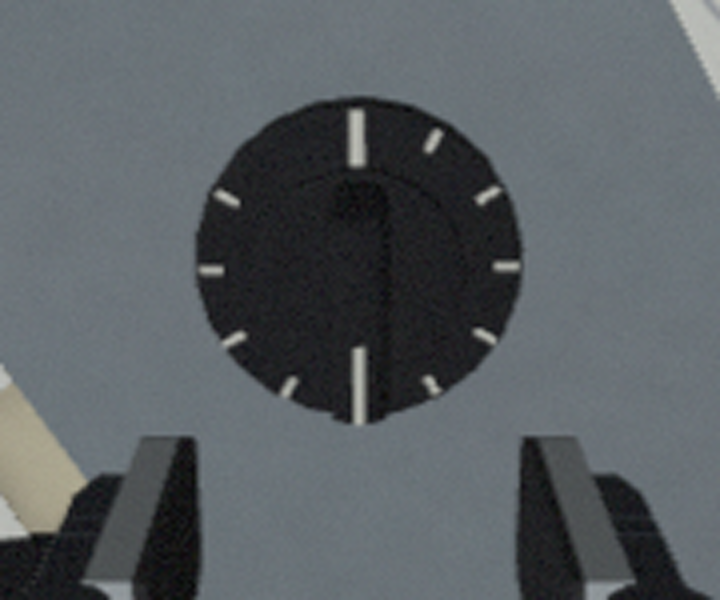

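Emit:
servo_tool(plan=[0,0,-2,0,0,0,0,-4,-3,0,0,0,0,-5,-3,0,0,0,0,-5,-2,0,0,0,0,-2,0,0,0,0])

```text
clock: 57.78
tcp_pos: [506.8, -2.1, 313.2]
tcp_rot: [-0.0, 0.432, 0.902, 0.0]
force: [0.7, -0.7, -1.0]
finger_gap: 42.8
```

```bash
python3 -c "
from h import *
print(monitor.read_state()['tcp_pos'])
for n in ('wrist','scene','top'):
  im,d=cams.camera(n);cv2.imwrite('pics/d_%s.png'%n,im)
"
```

```text
[506.79646711  -2.05844368 313.213289  ]
```

View pics/d_scene.png

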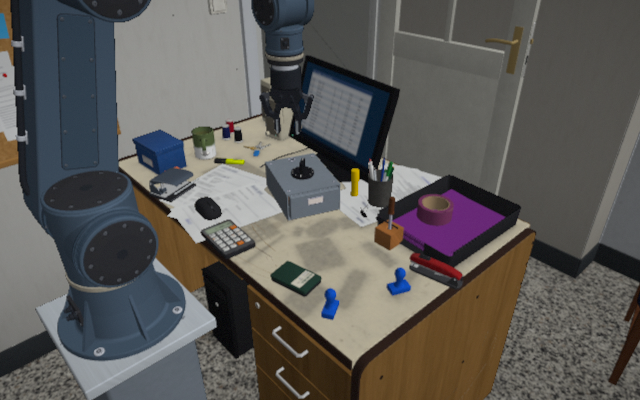

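View pics/d_top.png

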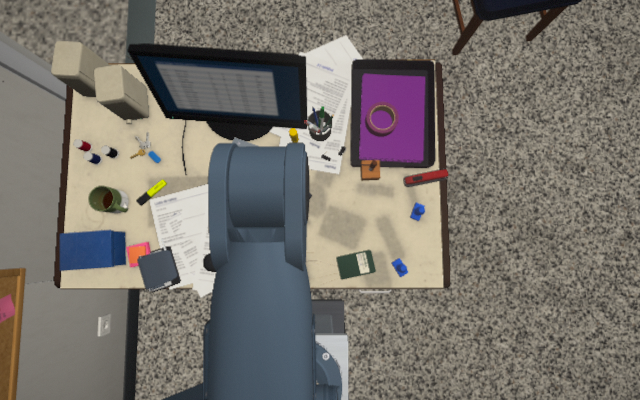

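View pics/d_wrist.png

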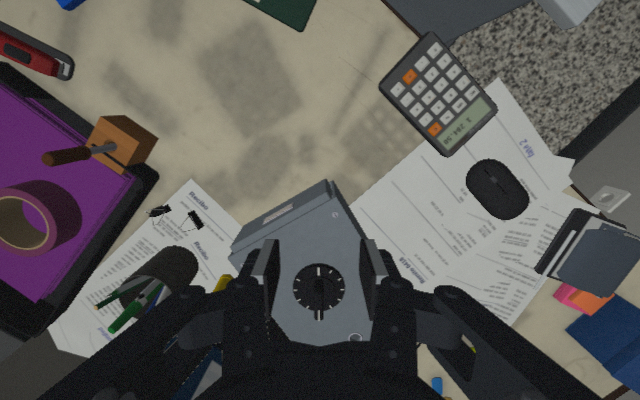

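Emit:
servo_tool(plan=[0,0,0,0,0,0,0,0,0,0,0,0,0,0,0,0,0,0,0,0,0,0,0,0,0,0,0,0,0,0])

```text
clock: 58.55
tcp_pos: [508.9, 0.3, 309.9]
tcp_rot: [-0.003, 0.431, 0.902, -0.001]
force: [-0.6, 0.5, 0.4]
finger_gap: 42.4
```

```bash
python3 -c "
from rig import workorder
print(workorder.hand_in())"
```

```text
the job is handed in; nothing more can be done
None
```

I handed the job in at about 58.6 s. The three brown stamps on the desk are in the time-lock drawer, and I saw no fourth. The drawer is shut, the rod is back in its stand, and the dial is at the sixth stop.

- **Drawer:** I pushed the rod down the release hole and the drawer sprang open. I put the rod back in its stand before loading the stamps, since the gripper could not hold both. All three stamps stood upright, but I could not see them once the drawer was shut. I pushed the front panel until it met the stop at about 30 N. It stayed shut when I backed off.
- **Dial:** The pointer already stood at the third stop, not at zero. After the drawer was shut I turned it 90° clockwise (three clicks). The last close picture showed the pointer directly opposite the long zero mark, which is the sixth stop.
- **Last pictures:** The rod was upright in its stand. The two blue stamps, ink pad, mouse, stapler and glue stick were where they had been, and the arm was clear of everything.
- **Disagreement:** The top camera and the wrist camera placed the release hole about 4 mm apart. I used the wrist camera's value, and the rod went in without resistance. No other check failed.

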